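# Tip the tile offcuts out of the lidded tub into the sorting tray

## Robot

A 6-joint arm with a two-finger parallel gripper is mounted at the origin on a cart in front of the work surface, level with it; the furniture and walls round the work are solid. World frame = base frame: x ahead of the robot, y to its left, z up, the work surface at z = 0. Lengths are in m, angles in rad, forces in N, time in s.
With the tool pointing down it reaches from about 0.25 to 0.725 m from the base axis. Payload 4 kg.
Tool frame: the origin (TCP) lies on the centre line of the jaws, within the pads' length; the fingertips stand 17 mm ahead of it and the grasp point (between the pads) lies 2 mm behind it; z points along the fingers, x is the direction in which the jaws open and shut, and the axes are right-handed (so a half turn about z gives the same grasp; the last joint's range is limited). The gripper opens to 85 mm and grips with 20 to 120 N. Pads are 22 mm wide; open, the fingers measure 114 mm over their backs; the gripper's body (76 mm by 85 mm) begins 54 mm behind the grasp point. The pads swing forward as they close: fully open they stand 13 mm farther back than shut.
Start: joints at [-1.18, 0.241, 0.005, 1.335, 0, 1.571], TCP at [0.19, -0.462, 0.248] pointing down, gripper open.
Joint ranges: [-2.72, 2.72], [-1.05, 1.87], [-1.09, 1.28], [-1.99, 2.15], [-1.42, 1.44], [-3.14, 3.14]. Speed limits (rad/s): [2.79, 2.79, 3.14, 3.14, 3.14, 3.14].

## Interface

Orientations are given as a unit quaternion [x, y, z, w].
In Python, from workcell import bot gives the robot as it stands.
- The arm moves only by the tool jog_arm, never from a script. Its arguments are lists of equal length, an entry for each row: "jaw": the closure, from 0 (fully open) to 1 (shut); "linear": the shift along the tool's x, y, z in m, a list of three; "delta_rot": the turn, a rotation vector about the tool's x, y, z in degrees, a list of three. A call has exactly 8 rows; each row is the pose to reach, as a shift and turn from the pose commanded when the call began, along the tool's axes at that moment; what a row does not reach only later rows make up. A row lasts 1/12 s, in which the tool goes at most 41.7 mm and 7.16 degrees, less where a joint would pass 70% of its speed; a pose out of reach is approached as far as the arm can. A call with a gripper value outside its range is refused whole. The fingers move at their own pace and stop on an object; the grip force is fixed at half the most. Time passes only in rows, so rows that repeat a pose let the fingers close, or fill a call up. It gives the time, the measured TCP pose, the force and the opening at its end, in the units of the state.
- bot.get_obs(): the state, without advancing time (a new reading comes with each control period).
- bot.camera(name): name is "scene" or "side" or "wrist"; returns (picture, depth): 480x640x3 uint8, red, green, blue; 480x640 float32, m along the optical axis (not along the pixel's ray), 0 where there is no reading.
- bot.calibration(name): a dict with "fovy" (degrees; the focal length in pixels is half the picture's height over the tangent of half this angle, whatever the lens; pixels are square), "cx", "cy" (the principal point, pixels), "k1" (the pictures are not rectified: a ray, as slopes to the right and down, at radius r is drawn at 1 + k1 r^2 times it, then the intrinsics apply), "origin" and "orientation" of the camera in the world. Camera axes: x right, y down, z forward; pixel columns grow to the right and rows downward; lengths in m; the calibration is good to about 2 mm. A picture is of the moment at which its call begins: read the wrist's pose just before it. calibration takes no time and is no camera call; for the wrist camera it gives the pose at the moment of the call.
- bot.job_done(): hands the job in, once; it reports no verdict.
The state is a dict: "clock": time; "joint_pos": joint angles; "joint_vel": joint speeds; "tau": joint torques, N m; "eef_pos": TCP position; "tool_rot": TCP orientation; "ft_force": force on the tool from outside, world axes, zero at the start; "ft_torque": the same for the moment, N m; "grip_width": finger opening in m.
Only numpy, scipy, OpenCV 4.12 (cv2) and the standard library are available. Lean on these libraries where they do the work, as an engineer would, in place of code of your own. Each camera call takes 0.05 s, during which the arm holds its last target.

## Task

Swing the lid of the offcut tub right back until it clicks past its detent and stays open by itself, then tip the tub up by its side handle so that every offcut slides out into the sorting tray. Let the tub back down gently until it sits level on its rests, leave its lid standing open, and do not push the tray away or disturb the other tools on the bench.

Things in the scene. Friction and masses are not known exactly. Their poses are not given: they have to be found in the camera images.
- stand: dark steel stand screwed to the bench, carrying the tub; base plate 150 x 170 mm, two side brackets up to 104 mm high. Origin on the bench under the stand; -x is the pouring direction, +y the side of the tipping handle, z up. The tub's pivot line runs along y at x = -60, z = 95 mm, along the pouring lip
- tub (a joint): tilt of the tub about its pivot line: 0 = level on its rests, grows as its rear end is lifted, stop at 1.92 rad. Let go, it falls back (about 6 N at the handle when loaded and level), but beyond about 1.65 rad its weight is over the pivot and it stays tipped. Offcuts slide off its sloping front wall from about 1.4 rad
- tip_handle (a point): middle of the tub's tipping handle: a round bar along y with a wooden sleeve, 14 mm in diameter for 25 mm to either side of this point, knob of 19 mm at its end; it stands out of the tub's +y side, 52 mm from it. Tub level: x = 75, y = 112, z = 75 mm in the stand's frame, so 135 mm behind and 20 mm below the pivot line, about which it swings with the tub
- pivot (a point): middle of the pouring lip of the bare sheet-steel tub, on the pivot line 95 mm above the bench. Tub: 150 x 112 mm inside the rim, 50 mm deep, front wall sloping at 45 degrees up to the lip, sides 4 mm thick with outsides at y = -60 and +60 mm in the stand's frame
- lid (a joint): opening angle of the sheet-steel lid (160 x 126 mm) relative to the tub: 0 = shut, 2.05 rad = fully back at its stop. Gravity and an over-centre spring shut it again if let go before about 1.65 rad (up to about 3 N at the bail); past that the detent snaps it on to its stop and holds it there, also while the tub is tipped
- lid_bail (a point): middle of the lid's bail: a round steel bar along y, 12 mm in diameter, 80 mm long, lying in the lid's plane beyond its front edge, with a 30 mm gap between bar and edge; 197 mm from the lid's hinge. Shut: x = -99.5, y = 0, z = 100 mm in the stand's frame
- lid_hinge (a point): point on the lid's hinge line (along y), at the tub's rear rim; with the tub level at x = 97.5, y = 0, z = 100 mm in the stand's frame
- tray: open wooden sorting tray, 250 x 170 mm, 42 mm high, walls 8 mm, loose (0.7 kg), standing below the pouring lip on the -x side of the stand; origin under its centre, long side along its x
- block: speckled tile offcut, 102 x 42 x 22 mm, in the tub; origin in the centre of its underside
- chip_a: tile offcut, 44 x 39 x 10 mm, in the tub; origin in the centre of its underside
- chip_b: tile offcut, 46 x 38 x 12 mm, in the tub; origin in the centre of its underside
- square: square tile offcut, 43 x 43 x 9 mm, in the tub on the block; origin in the centre of its underside
- nippers: tile nippers lying on the bench, 170 x 119 x 17 mm; a bystander
- tape_roll: roll of tape lying on the bench, 104 x 102 x 25 mm; a bystander
- stone: dark rubbing stone on the bench, 90 x 106 x 24 mm; a bystander
- mug: mug on the bench, 82 x 114 x 91 mm; a bystander

How it is judged:
By the outcome, as a careful person would: the job done as asked, in the order asked, and still so for the second after the job is handed in, with the robot touching nothing.
It also fails if it takes over 67 s, if anything falls off the work surface, if the arm or the gripper's body presses on something with over 40 N, if the wrist force passes 120 N, or if a joint passes its speed limit or range.

## Working session

There is one attempt and no reset: what is moved stays moved. The work goes in short steps, Python scripts to look and compute and a tool call to move; the robot and the scene stay as the last step left them, time stands still between calls to the robot, and variables do not carry over. Pictures are saved under pics/ and viewed, and the job is handed in when it is done.

Besides the shell and the picture viewer there is one more tool, called after ">>>" by a JSON object that holds its "op" and its "data", one argument or row to a line. jog_arm: Moves the arm, as the interface text tells. Its arguments: {"type":"object","properties":{"jaw":{"type":"array","items":{"type":"number"}},"linear":{"type":"array","items":{"type":"array","items":{"type":"number"}}},"delta_rot":{"type":"array","items":{"type":"array","items":{"type":"number"}}}},"required":["jaw","linear","delta_rot"]}

```bash
ls -la; mkdir -p pics
python3 - <<'E'
from workcell import bot
import cv2
print(bot.get_obs())
for n in ("scene","side","wrist"):
    c=bot.calibration(n); print(n,c)
    im,d=bot.camera(n)
    cv2.imwrite(f"pics/{n}0.png",im[:,:,::-1])
    import numpy as np; np.savez(f"pics/{n}0.npz",im=im,d=d,**{k:np.array(v) for k,v in c.items()})
E
```

```text
total 12
drwxr-xr-x  3 agent agent 4096 Dec  7 03:19 .
drwxr-xr-x 23 root  root  4096 Dec  7 03:19 ..
drwxr-xr-x  2 agent agent 4096 Dec  7 03:19 pics
{'clock': 0.0, 'joint_pos': array([-1.17997563e+00,  2.41390841e-01,  3.70954611e-03,  1.33517156e+00,
       -1.86734854e-05,  1.57077251e+00]), 'joint_vel': array([-0.00183338,  0.00130403, -0.00160238,  0.00032977, -0.00172016,
       -0.00170561]), 'tau': array([-8.48337222e-04, -3.72320294e+01,  2.52407026e+01,  1.71666738e-02,
       -1.63079435e-04,  7.45698223e-07]), 'eef_pos': array([ 0.19024286, -0.46175219,  0.24741835]), 'tool_rot': array([ 8.30953650e-01, -5.56340700e-01, -8.59620063e-04, -5.64326778e-04]), 'ft_force': array([-0.39210533,  0.46463528,  0.72689137]), 'ft_torque': array([0.02385986, 0.03271825, 0.0096711 ]), 'grip_width': 0.08569456985036399}
scene {'fovy': 42.87820492837455, 'cx': 330.7580322045105, 'cy': 246.0583312682528, 'k1': -0.07464632978564452, 'origin': array([-0.15626223,  0.91018199,  0.74768634]), 'orientation': array([-0.28032703,  0.82172673, -0.46465612,  0.17400183])}
side {'fovy': 53.93410148075462, 'cx': 313.333589790155, 'cy': 245.082667420719, 'k1': 0.002245381330619754, 'origin': array([ 0.49484612, -1.06842105,  0.62611555]), 'orientation': array([ 0.85210371, -0.02337533,  0.01018899, -0.52275142])}
wrist {'fovy': 59.76316585848736, 'cx': 323.06907294374076, 'cy': 245.24786788552848, 'k1': -0.08850870810149036, 'origin': array([ 0.26731214, -0.43093277,  0.3714604 ]), 'orientation': array([ 0.82005967, -0.54894713, -0.09089264,  0.1337823 ])}
```

View pics/scene0.png

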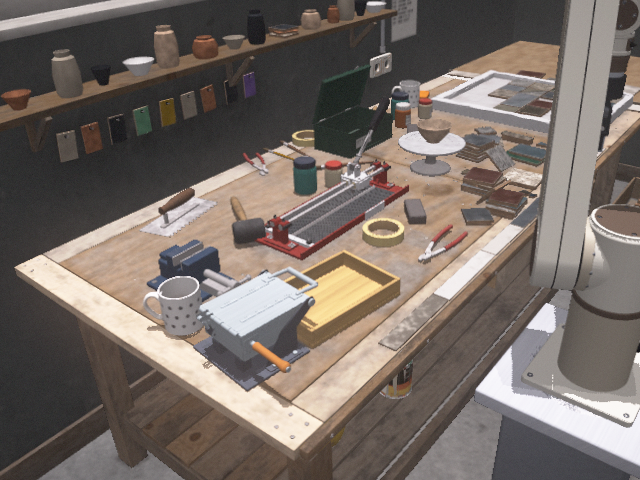

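View pics/side0.png

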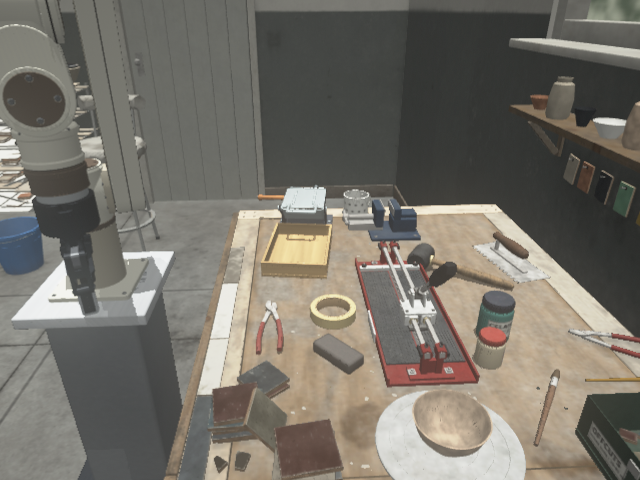

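View pics/wrist0.png

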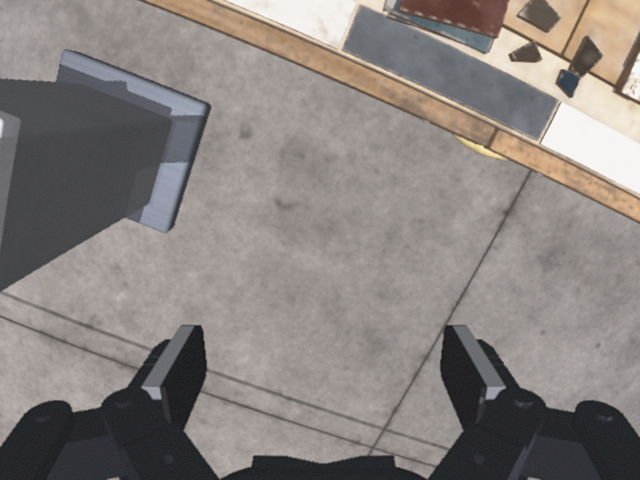

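The scene camera shows the tub at about pixel (258,310), with its orange handle at (270,357) on the robot's side. The bail is at (295,280) over the tray at (345,295). The side view shows the tub at (305,203) and the tray at (298,250), so stand +x is roughly world +y. I'll measure next.

```bash
cat > h.py <<'E'
import numpy as np, cv2
from scipy.spatial.transform import Rotation as R
def load(f):
    z=np.load(f); return z['im'],z['d'],{k:z[k] for k in ('fovy','cx','cy','k1','origin','orientation')}
def K(c):
    f=240/np.tan(np.radians(float(c['fovy']))/2); return np.array([[f,0,float(c['cx'])],[0,f,float(c['cy'])],[0,0,1]])
def rays(c,uv):
    uv=np.asarray(uv,float).reshape(-1,1,2)
    n=cv2.undistortPointsIter(uv,K(c),np.array([float(c['k1']),0,0,0]),None,None,(3,50,1e-10)).reshape(-1,2)
    return np.c_[n,np.ones(len(n))]
def cloud(im,d,c):
    v,u=np.mgrid[0:480,0:640]
    r=rays(c,np.c_[u.ravel(),v.ravel()])*d.reshape(-1,1)
    return (R.from_quat(c['orientation']).apply(r)+c['origin']).reshape(480,640,3)
def proj(c,P):
    Rm=R.from_quat(c['orientation']).as_matrix()
    p=(np.atleast_2d(P)-c['origin'])@Rm
    rv=np.zeros(3)
    return cv2.projectPoints(p.reshape(-1,1,3),rv,rv,K(c),np.array([float(c['k1']),0,0,0]))[0].reshape(-1,2)
def plane(c,uv,z):
    d=R.from_quat(c['orientation']).apply(rays(c,uv)); return c['origin']+d*((z-c['origin'][2])/d[:,2])[:,None]
E
python3 - <<'E'
from h import *
for n in ('scene','side'):
    im,d,c=load(f'pics/{n}0.npz'); P=cloud(im,d,c); ok=d>0
    hsv=cv2.cvtColor(im,cv2.COLOR_RGB2HSV)
    box=ok&(P[...,0]>0.2)&(P[...,0]<0.8)&(P[...,1]>-0.1)&(P[...,1]<0.9)
    # lid top
    m=box&(P[...,2]>0.085)&(P[...,2]<0.125)&(hsv[...,1]<70)
    nn,lab,st,ce=cv2.connectedComponentsWithStats(m.astype(np.uint8))
    for i in range(1,nn):
        if st[i,4]>150:
            q=P[lab==i]; print(n,'comp',st[i],q.mean(0).round(4),cv2.minAreaRect(q[:,:2].astype(np.float32)*1000), np.percentile(q[:,2],[5,50,95]).round(4))
    # orange handle
    o=box&(hsv[...,0]>5)&(hsv[...,0]<16)&(hsv[...,1]>150)&(P[...,2]>0.05)&(P[...,2]<0.12)
    nn,lab,st,ce=cv2.connectedComponentsWithStats(o.astype(np.uint8))
    for i in range(1,nn):
        if st[i,4]>20:
            q=P[lab==i]; print(n,'orange',st[i],q.mean(0).round(4),q.min(0).round(4),q.max(0).round(4),cv2.minAreaRect(q[:,:2].astype(np.float32)*1000))
    # tray
    t=box&(hsv[...,0]>14)&(hsv[...,0]<28)&(hsv[...,1]>120)&(P[...,2]>0.034)&(P[...,2]<0.05)
    nn,lab,st,ce=cv2.connectedComponentsWithStats(t.astype(np.uint8))
    for i in range(1,nn):
        if st[i,4]>200:
            q=P[lab==i]; print(n,'tray',st[i],q.mean(0).round(4),cv2.minAreaRect(q[:,:2].astype(np.float32)*1000))
im,d,c=load('pics/scene0.npz')
cv2.imwrite('pics/crop1.png',cv2.resize(im[240:400,180:420,::-1],None,fx=3.3,fy=3.3,interpolation=cv2.INTER_CUBIC))
im,d,c=load('pics/side0.npz')
cv2.imwrite('pics/crop2.png',cv2.resize(im[160:290,220:440,::-1],None,fx=3.6,fy=3.6,interpolation=cv2.INTER_CUBIC))
E
```

```text
scene comp [169 241  34  20 215] [0.7915 0.2427 0.0901] ((792.1599731445312, 241.537353515625), (84.43330383300781, 16.085660934448242), 89.40062713623047) [0.0858 0.0905 0.0936]
scene comp [180 246  39  23 191] [0.7467 0.2476 0.0893] ((749.0888061523438, 241.06842041015625), (32.71364212036133, 86.60134887695312), 0.3677366375923157) [0.0855 0.0893 0.0931]
scene comp [ 196  267  122   74 4522] [0.5235 0.2976 0.0989] ((524.4061279296875, 287.46917724609375), (224.49429321289062, 145.5623779296875), 85.95330810546875) [0.0931 0.0993 0.1025]
scene comp [157 276  43  25 236] [0.6943 0.3428 0.0876] ((696.8743896484375, 341.9098205566406), (80.6196517944336, 83.7471923828125), 76.74857330322266) [0.0852 0.0877 0.0903]
scene orange [253 343  37  27 232] [0.4181 0.3729 0.0792] [0.3823 0.3611 0.0731] [0.4641 0.3831 0.0835] ((423.2857666015625, 372.0220031738281), (13.54385757446289, 81.70487976074219), 83.07217407226562)
side comp [ 278  185   49   30 1102] [0.5305 0.2712 0.0979] ((527.3615112304688, 284.1934814453125), (229.26296997070312, 141.80162048339844), 85.7469482421875) [0.0915 0.0982 0.102 ]
```

View pics/crop1.png

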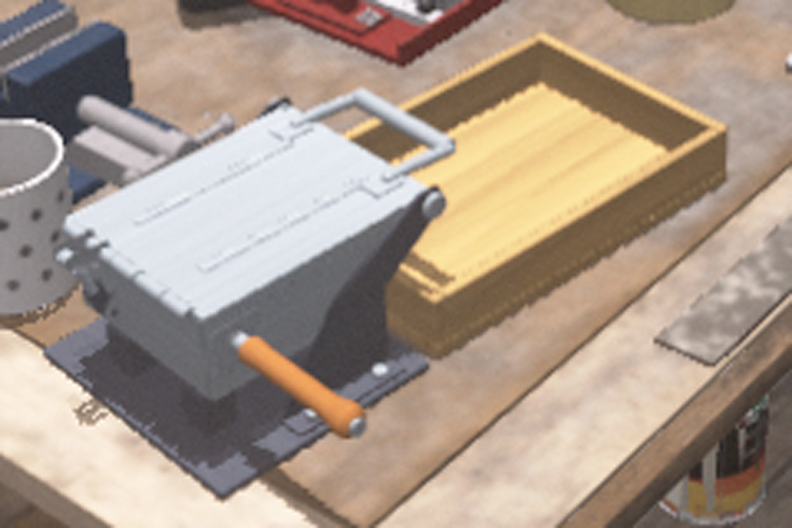

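View pics/crop2.png

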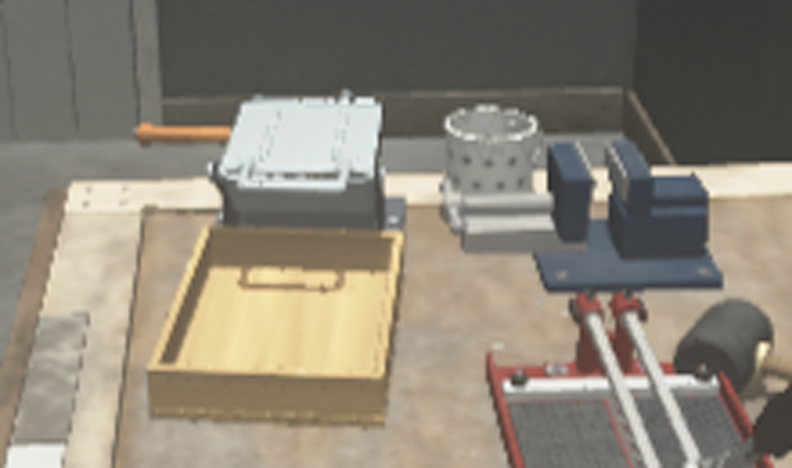

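Run:
```python
from h import *
for n,(x0,y0,x1,y1),f in (('scene',(195,260,325,375),6),('side',(250,178,340,230),8)):
    im,d,c=load(f'pics/{n}0.npz')
    v=cv2.resize(im[y0:y1,x0:x1,::-1],None,fx=f,fy=f,interpolation=cv2.INTER_CUBIC)
    for u in range((x0+9)//10*10,x1,10): cv2.putText(v,str(u),(int((u-x0+.5)*f),10),0,.35,(0,0,255)); cv2.line(v,(int((u-x0+.5)*f),12),(int((u-x0+.5)*f),18),(0,0,255))
    for w in range((y0+9)//10*10,y1,10): cv2.putText(v,str(w),(0,int((w-y0+.5)*f)),0,.35,(0,0,255)); cv2.line(v,(25,int((w-y0+.5)*f)),(32,int((w-y0+.5)*f)),(0,0,255))
    cv2.imwrite(f'pics/z_{n}.png',v); print(v.shape)
```

```text
(690, 780, 3)
(416, 720, 3)
```

View pics/z_scene.png

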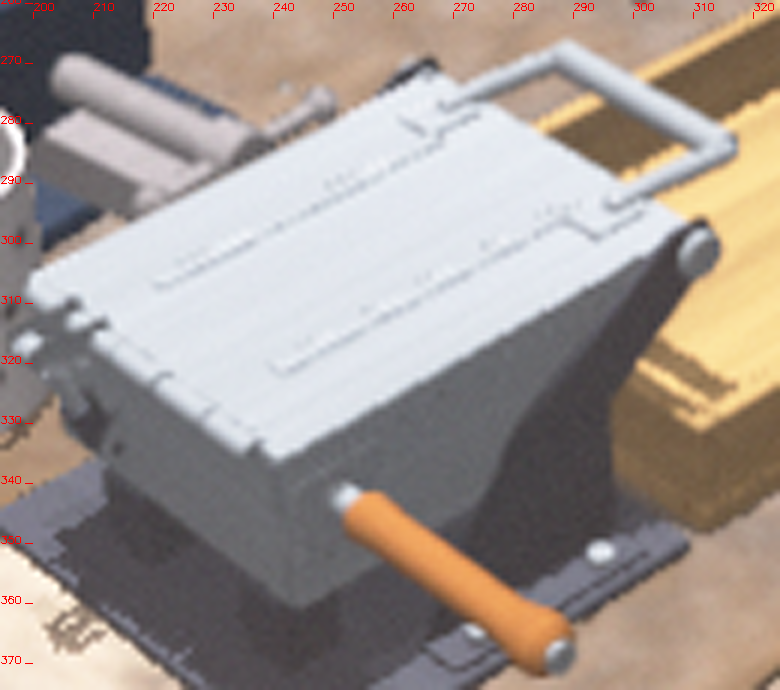

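View pics/z_side.png

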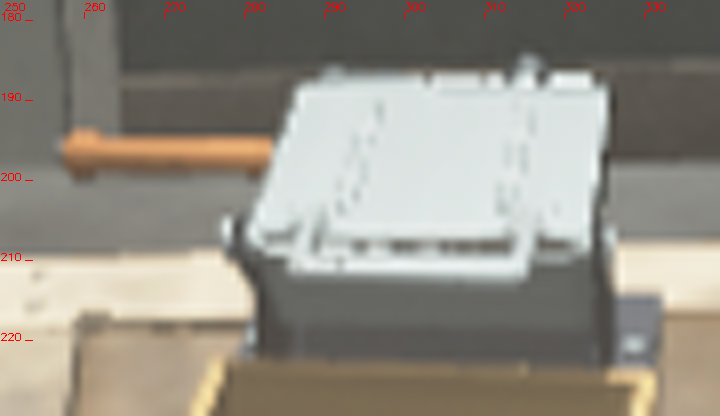

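Run:
```python
from h import *
S=load('pics/scene0.npz'); D=load('pics/side0.npz')
sc={'bailfar':(288.8,267.8,.1),'bailnear':(315.5,283.3,.1),'LFfar':(266.2,270.8,.101),'LFnear':(309.5,296.5,.101),'LRnear':(240.8,335.8,.101),'LRfar':(199.8,306.2,.101),'hs':(253.2,344.2,.075),'hk':(287.8,368.7,.075)}
sd={'bailfar':(315.2,211,.1),'bailnear':(286,211,.1),'LFfar':(323,208.1,.101),'LFnear':(281.4,207.5,.101),'LRnear':(287,188.1,.101),'LRfar':(325.2,188.8,.101),'hk':(258.9,196.6,.075)}
r={}
for k,(u,v,z) in sc.items():
    a=plane(S[2],[(u,v)],z)[0]; b=plane(D[2],[sd[k][:2]],z)[0] if k in sd else a*np.nan
    print(k,a.round(4),b.round(4)); r[k]=(a,b)
model={'bailfar':(-.0995,-.037),'bailnear':(-.0995,.037),'LFfar':(-.0625,-.063),'LFnear':(-.0625,.063),'LRnear':(.0975,.063),'LRfar':(.0975,-.063)}
for i,name in ((0,'scene'),(1,'side')):
    k=list(model); A=np.array([model[q] for q in k]); B=np.array([r[q][i][:2] for q in k])
    am,bm=A.mean(0),B.mean(0); H=(A-am).T@(B-bm); th=np.arctan2(H[0,1]-H[1,0],H[0,0]+H[1,1])
    Rm=np.array([[np.cos(th),-np.sin(th)],[np.sin(th),np.cos(th)]]); t=bm-Rm@am
    print(name,'yaw',np.degrees(th),'t',t.round(4),'res mm',((A@Rm.T+t-B)*1000).round(1).tolist())
    print(' handle mid',Rm@[.075,.112]+t)
for I,D_,c in (S,D):
    P=cloud(I,D_,c); hsv=cv2.cvtColor(I,cv2.COLOR_RGB2HSV)
    o=(D_>0)&(hsv[...,0]>5)&(hsv[...,0]<16)&(hsv[...,1]>110)&(P[...,2]>0.05)&(P[...,2]<0.12)&(P[...,1]>.3)&(P[...,1]<.45)&(P[...,0]<.5)
    q=P[o]; print(len(q)); 
    if len(q)>10:
        l=cv2.fitLine(q.astype(np.float32),cv2.DIST_HUBER,0,.01,.01).ravel(); print('line',l, q[:,0].min(),q[:,0].max())
# tray: cloud in scene
I,D_,c=S;P=cloud(*S)
hsv=cv2.cvtColor(I,cv2.COLOR_RGB2HSV)
t=(P[...,0]>.3)&(P[...,0]<.7)&(P[...,1]>-.1)&(P[...,1]<.4)&(P[...,2]>.036)&(P[...,2]<.05)&(D_>0)&(hsv[...,1]>90)
q=P[t]; print(len(q),cv2.minAreaRect(q[:,:2].astype(np.float32)*1000),np.median(q[:,2]))
I,D_,c=D;P=cloud(*D);hsv=cv2.cvtColor(I,cv2.COLOR_RGB2HSV)
t=(P[...,0]>.3)&(P[...,0]<.7)&(P[...,1]>-.1)&(P[...,1]<.4)&(P[...,2]>.036)&(P[...,2]<.05)&(D_>0)&(hsv[...,1]>90)
q=P[t]; print(len(q),cv2.minAreaRect(q[:,:2].astype(np.float32)*1000),np.median(q[:,2]))
```

```text
bailfar [0.5554 0.1754 0.1   ] [0.5596 0.1802 0.1   ]
bailnear [0.4779 0.1861 0.1   ] [0.4759 0.1858 0.1   ]
LFfar [0.5829 0.211  0.101 ] [0.5832 0.1979 0.101 ]
LFnear [0.4581 0.227  0.101 ] [0.4625 0.2106 0.101 ]
LRnear [0.4773 0.3836 0.101 ] [0.479  0.3735 0.101 ]
LRfar [0.5983 0.3689 0.101 ] [0.6014 0.3585 0.101 ]
hs [0.4691 0.3656 0.075 ] [nan nan nan]
hk [0.38  0.376 0.075] [0.3873 0.3715 0.075 ]
scene yaw 83.49010382375863 t [0.5274 0.28  ] res mm [[-2.5, 1.6], [1.5, -0.7], [0.0, -0.3], [-0.4, -1.9], [-1.4, 0.5], [2.8, 0.9]]
 handle mid [0.42466416 0.36723904]
side yaw 83.4876594663291 t [0.5294 0.2724] res mm [[-4.7, -10.8], [5.4, -8.0], [1.7, 5.3], [-2.8, 6.9], [-1.1, 2.9], [1.7, 3.7]]
 handle mid [0.42661501 0.35965169]
344
line [ 0.99011254 -0.1402563   0.00228285  0.4239257   0.37324986  0.07799291] 0.37968256775500153 0.46534704584081865
63
line [ 0.99176794 -0.12505049 -0.02754579  0.42489085  0.3637841   0.07678558] 0.3847603464639207 0.4654082988841044
742 ((514.8112182617188, 163.92510986328125), (358.90625, 173.7075958251953), 81.78518676757812) 0.03854590212583836
112 ((509.2811279296875, 103.53560638427734), (251.93629455566406, 167.9698944091797), 81.82029724121094) 0.03899695439377859
```

```bash
cat >> h.py <<'E'
YAW=np.radians(83.2); T0=np.array([.528,.279,0.])
def stand(p):
    return R.from_euler('z',YAW).apply(p)+T0
def down(h):  # tool x heading h deg, pointing down
    h=np.radians(h); x=np.array([np.cos(h),np.sin(h),0]); z=np.array([0,0,-1.]); return R.from_matrix(np.c_[x,np.cross(z,x),z])
def rows(targets,bot,n=8):
    """targets: list of (pos,Rot) each for one row; prints jog numbers"""
    o=bot.get_obs(); p0=np.array(o['eef_pos']); R0=R.from_quat(o['tool_rot'])
    print('t %.2f'%o['clock'],'p',p0.round(4),'q',np.array(o['tool_rot']).round(4),'F',np.array(o['ft_force']).round(1),'w %.4f'%o['grip_width'],'j',np.array(o['joint_pos']).round(2))
    L=[];A=[]
    for p,r in targets:
        L.append([round(float(v),4) for v in R0.inv().apply(np.array(p)-p0)]); A.append([round(float(v),1) for v in np.degrees((R0.inv()*r).as_rotvec())])
    print(L);print(A)
def line(p1,r1,bot,n=8,k=None):
    o=bot.get_obs(); p0=np.array(o['eef_pos']); R0=R.from_quat(o['tool_rot']); dv=(R0.inv()*r1).as_rotvec()
    k=k or n
    rows([(p0+(np.array(p1)-p0)*min(1,(i+1)/k),R0*R.from_rotvec(dv*min(1,(i+1)/k))) for i in range(n)],bot)
E
python3 - <<'E'
from h import *; from workcell import bot
a=stand([-.0995,0,.1]); print(a, stand([.075,.112,.075]),stand([.0975,0,.1]))
line([.30,-.25,.26],down(-67.6+50),bot)
E
```

```text
[0.51621881 0.18019993 0.1       ] [0.42566816 0.36673366 0.075     ] [0.53954439 0.37581414 0.1       ]
t 0.15 p [ 0.1903 -0.4619  0.2476] q [ 8.309e-01 -5.564e-01 -7.000e-04 -5.000e-04] F [-0.6 -1.   0.3] w 0.0851 j [-1.18  0.24  0.    1.34 -0.    1.57]
[[-0.0193, -0.0228, -0.0015], [-0.0385, -0.0455, -0.003], [-0.0578, -0.0683, -0.0046], [-0.0771, -0.0911, -0.0061], [-0.0963, -0.1138, -0.0076], [-0.1156, -0.1366, -0.0091], [-0.1349, -0.1594, -0.0106], [-0.1541, -0.1822, -0.0121]]
[[-0.0, 0.0, -6.3], [-0.0, 0.0, -12.5], [-0.0, 0.0, -18.8], [-0.0, 0.0, -25.0], [-0.0, 0.1, -31.3], [-0.0, 0.1, -37.5], [-0.0, 0.1, -43.8], [-0.0, 0.1, -50.0]]
```

>>> {"op": "jog_arm", "data": {
  "jaw": [0.67,0.67,0.67,0.67,0.67,0.67,0.67,0.67],
  "linear": [
    [-0.019,-0.023,-0.0015],
    [-0.038,-0.045,-0.003],
    [-0.058,-0.068,-0.0045],
    [-0.077,-0.091,-0.006],
    [-0.096,-0.114,-0.0075],
    [-0.116,-0.137,-0.009],
    [-0.135,-0.159,-0.0105],
    [-0.154,-0.182,-0.012]
  ],
  "delta_rot": [
    [0,0,-6.3],
    [0,0,-12.5],
    [0,0,-18.8],
    [0,0,-25],
    [0,0,-31.3],
    [0,0,-37.5],
    [0,0,-43.8],
    [0,0,-50]
  ]
}}

```text
clock: 0.82
eef_pos: [0.3002, -0.2491, 0.2602]
tool_rot: [0.989, -0.151, -0.0, -0.0]
ft_force: [0.2, -0.3, -0.2]
grip_width: 0.0281
```

Run:
```python
from h import *; from workcell import bot
line([.42,-.04,.26],down(-67.6+102),bot)
```

```text
t 0.82 p [ 0.3002 -0.2491  0.2602] q [ 9.886e-01 -1.506e-01 -2.000e-04 -1.000e-04] F [ 0.2 -0.3 -0.2] w 0.0281 j [-0.69  0.02 -0.22  1.33 -0.    1.18]
[[0.0065, -0.0294, 0.0], [0.013, -0.0588, 0.0001], [0.0196, -0.0882, 0.0001], [0.0261, -0.1177, 0.0001], [0.0326, -0.1471, 0.0001], [0.0391, -0.1765, 0.0002], [0.0456, -0.2059, 0.0002], [0.0521, -0.2353, 0.0002]]
[[-0.0, 0.0, -6.5], [-0.0, 0.0, -12.9], [-0.0, 0.0, -19.4], [-0.0, 0.0, -25.9], [-0.0, 0.0, -32.3], [-0.0, 0.0, -38.8], [-0.0, 0.0, -45.3], [-0.0, 0.0, -51.7]]
```

>>> {"op": "jog_arm", "data": {
  "jaw": [0.67,0.67,0.67,0.67,0.67,0.67,0.67,0.67],
  "linear": [
    [0.0065,-0.029,0],
    [0.013,-0.059,0],
    [0.0195,-0.088,0],
    [0.026,-0.118,0],
    [0.0325,-0.147,0],
    [0.039,-0.176,0],
    [0.0455,-0.206,0],
    [0.052,-0.235,0]
  ],
  "delta_rot": [
    [0,0,-6.5],
    [0,0,-13],
    [0,0,-19.4],
    [0,0,-26],
    [0,0,-32.3],
    [0,0,-38.8],
    [0,0,-45.3],
    [0,0,-51.7]
  ]
}}

```text
clock: 1.48
eef_pos: [0.4211, -0.0408, 0.2601]
tool_rot: [0.955, 0.296, -0.0, -0.0]
ft_force: [0.7, 0.3, -0.3]
grip_width: 0.0279
```

Run:
```python
from h import *; from workcell import bot
line([.516,.180,.24],down(83.2),bot)
```

```text
t 1.48 p [ 0.4211 -0.0408  0.2601] q [ 9.552e-01  2.959e-01 -1.000e-04 -0.000e+00] F [ 0.7  0.3 -0.3] w 0.0279 j [-0.1   0.08 -0.15  1.33 -0.    0.87]
[[0.0254, -0.0161, 0.0025], [0.0508, -0.0321, 0.005], [0.0762, -0.0482, 0.0075], [0.1016, -0.0642, 0.0101], [0.127, -0.0803, 0.0126], [0.1523, -0.0963, 0.0151], [0.1777, -0.1124, 0.0176], [0.2031, -0.1284, 0.0201]]
[[-0.0, 0.0, -6.1], [-0.0, 0.0, -12.2], [-0.0, 0.0, -18.3], [-0.0, 0.0, -24.4], [-0.0, 0.0, -30.5], [-0.0, 0.0, -36.6], [-0.0, 0.0, -42.7], [-0.0, 0.0, -48.8]]
```

>>> {"op": "jog_arm", "data": {
  "jaw": [0.67,0.67,0.67,0.67,0.67,0.67,0.67,0.67],
  "linear": [
    [0.0255,-0.016,0.0025],
    [0.051,-0.032,0.005],
    [0.076,-0.048,0.0075],
    [0.1015,-0.064,0.01],
    [0.127,-0.08,0.0125],
    [0.152,-0.096,0.015],
    [0.178,-0.112,0.0175],
    [0.203,-0.1285,0.02]
  ],
  "delta_rot": [
    [0,0,-6.1],
    [0,0,-12.2],
    [0,0,-18.3],
    [0,0,-24.4],
    [0,0,-30.5],
    [0,0,-36.6],
    [0,0,-42.7],
    [0,0,-48.8]
  ]
}}

```text
clock: 2.15
eef_pos: [0.5171, 0.1793, 0.2397]
tool_rot: [0.748, 0.664, -0.0, -0.0]
ft_force: [-0.0, 0.3, -0.3]
grip_width: 0.0282
```

Run:
```python
from h import *; from workcell import bot
o=bot.get_obs(); c=bot.calibration('wrist'); im,d=bot.camera('wrist')
np.savez('pics/wrist1.npz',im=im,d=d,**{k:np.array(v) for k,v in c.items()})
v=im[:,:,::-1].copy()
for p in ([-.0995,-.04,.1],[-.0995,.04,.1],[-.0625,-.063,.101],[-.0625,.063,.101]):
    q=proj(c,stand(p))[0]; print(p,q.round(1)); cv2.drawMarker(v,tuple(int(t) for t in q),(0,0,255),0,12)
cv2.imwrite('pics/wrist1.png',v); print(o['eef_pos'],o['joint_pos'].round(2))
```

```text
[-0.0995, -0.04, 0.1] [324.3 288.4]
[-0.0995, 0.04, 0.1] [324.4 172.3]
[-0.0625, -0.063, 0.101] [376.5 318.5]
[-0.0625, 0.063, 0.101] [384.7 135.4]
[0.51707076 0.17929957 0.23972368] [ 0.33  0.34  0.12  1.35 -0.    0.45]
```

View pics/wrist1.png

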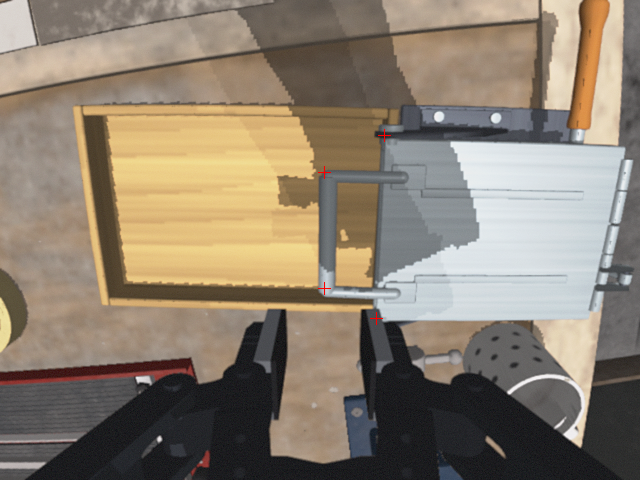

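```bash
sed -i 's/T0=np.array(\[.528,.279,0.\])/T0=np.array([.530,.2803,0.])/' h.py
python3 - <<'E'
from h import *; from workcell import bot
t=stand([-.0995,0,.099]); print(t)
line(t,down(83.2),bot,k=7)
E
```

```text
[0.51821881 0.18149993 0.099     ]
t 2.20 p [0.5188 0.1841 0.2387] q [ 0.7453  0.6668  0.0013 -0.0012] F [3.3 3.2 0.2] w 0.0280 j [0.34 0.34 0.12 1.35 0.   0.45]
[[-0.0004, -0.0, 0.02], [-0.0009, -0.0001, 0.0399], [-0.0013, -0.0001, 0.0599], [-0.0018, -0.0002, 0.0798], [-0.0022, -0.0002, 0.0998], [-0.0027, -0.0002, 0.1197], [-0.0031, -0.0003, 0.1397], [-0.0031, -0.0003, 0.1397]]
[[-0.0, -0.0, 0.1], [-0.0, -0.1, 0.1], [-0.0, -0.1, 0.2], [-0.0, -0.1, 0.3], [-0.0, -0.1, 0.3], [-0.0, -0.2, 0.4], [-0.0, -0.2, 0.4], [-0.0, -0.2, 0.4]]
```

>>> {"op": "jog_arm", "data": {
  "jaw": [0.67,0.67,0.67,0.67,0.67,0.67,0.67,0.67],
  "linear": [
    [0,0,0.02],
    [0,0,0.04],
    [0,0,0.06],
    [0,0,0.08],
    [0,0,0.09],
    [0,0,0.09],
    [0,0,0.09],
    [0,0,0.09]
  ],
  "delta_rot": [
    [0,0,0],
    [0,0,0],
    [0,0,0],
    [0,0,0],
    [0,0,0],
    [0,0,0],
    [0,0,0],
    [0,0,0]
  ]
}}

```text
clock: 2.87
eef_pos: [0.5176, 0.178, 0.1515]
tool_rot: [0.75, 0.662, 0.001, 0.0]
ft_force: [0.2, 0.6, 0.2]
grip_width: 0.0283
```

Run:
```python
from h import *; from workcell import bot
c=bot.calibration('wrist'); im,d=bot.camera('wrist')
v=im[:,:,::-1].copy()
for p in ([-.0995,-.04,.1],[-.0995,.04,.1],[-.0625,-.063,.101],[-.0625,.063,.101]):
    q=proj(c,stand(p))[0]; print(p,q.round(1)); cv2.drawMarker(v,tuple(int(t) for t in q),(0,0,255),0,12)
cv2.imwrite('pics/wrist2.png',v)
line(stand([-.0995,0,.099]),down(83.2),bot,k=6)
```

```text
[-0.0995, -0.04, 0.1] [330.7 364.3]
[-0.0995, 0.04, 0.1] [330.7 206.1]
[-0.0625, -0.063, 0.101] [402.5 402.2]
[-0.0625, 0.063, 0.101] [420.2 152.1]
t 2.92 p [0.5178 0.1781 0.1518] q [7.497e-01 6.618e-01 1.300e-03 5.000e-04] F [-0.2  0.4  0.1] w 0.0283 j [ 0.33  0.39 -0.04  1.13 -0.    0.46]
[[0.0006, -0.0, 0.0088], [0.0011, -0.0001, 0.0176], [0.0017, -0.0001, 0.0264], [0.0022, -0.0001, 0.0352], [0.0028, -0.0001, 0.044], [0.0033, -0.0002, 0.0528], [0.0033, -0.0002, 0.0528], [0.0033, -0.0002, 0.0528]]
[[0.0, -0.0, -0.1], [0.0, -0.0, -0.1], [0.1, -0.0, -0.2], [0.1, -0.0, -0.2], [0.1, -0.1, -0.3], [0.1, -0.1, -0.3], [0.1, -0.1, -0.3], [0.1, -0.1, -0.3]]
```

View pics/wrist2.png

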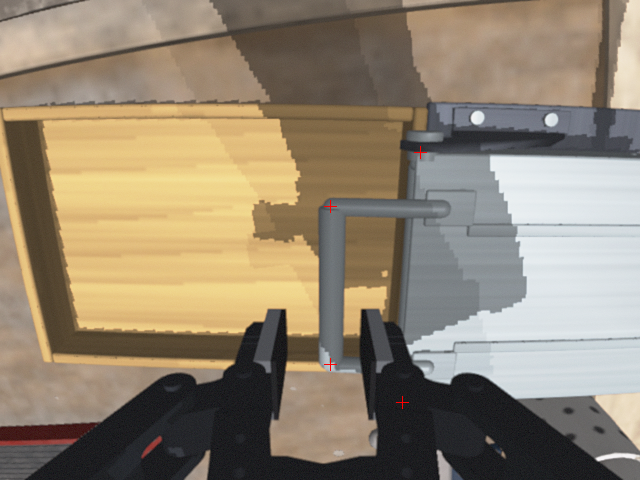

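The model markers land on the bail (331, 206 to 364), so the estimated stand pose holds. I'll descend and grip.

>>> {"op": "jog_arm", "data": {
  "jaw": [0.67,0.67,0.67,0.67,0.67,0.67,0.67,0.67],
  "linear": [
    [0.001,0,0.009],
    [0.0015,0,0.018],
    [0.002,0,0.026],
    [0.0025,0,0.035],
    [0.003,0,0.044],
    [0.003,0,0.053],
    [0.003,0,0.053],
    [0.003,0,0.053]
  ],
  "delta_rot": [
    [0,0,-0.3],
    [0,0,-0.3],
    [0,0,-0.3],
    [0,0,-0.3],
    [0,0,-0.3],
    [0,0,-0.3],
    [0,0,-0.3],
    [0,0,-0.3]
  ]
}}

```text
clock: 3.58
eef_pos: [0.5165, 0.1806, 0.0963]
tool_rot: [0.748, 0.664, -0.001, -0.0]
ft_force: [-0.1, 0.6, 0.5]
grip_width: 0.0282
```

>>> {"op": "jog_arm", "data": {
  "jaw": [1,1,1,1,1,1,1,1],
  "linear": [
    [0,0,0],
    [0,0,0],
    [0,0,0],
    [0,0,0],
    [0,0,0],
    [0,0,0],
    [0,0,0],
    [0,0,0]
  ],
  "delta_rot": [
    [0,0,0],
    [0,0,0],
    [0,0,0],
    [0,0,0],
    [0,0,0],
    [0,0,0],
    [0,0,0],
    [0,0,0]
  ]
}}

```text
clock: 4.25
eef_pos: [0.5176, 0.1817, 0.0977]
tool_rot: [0.748, 0.664, 0.001, -0.0]
ft_force: [0.9, 5.5, -1.2]
grip_width: 0.01
```

Run:
```python
from h import *; from workcell import bot
o=bot.get_obs(); p=np.array(o['eef_pos']); print(p,o['ft_force'].round(1),o['grip_width'])
print('stand',R.from_euler('z',-YAW).apply(p-T0).round(4))
# arc relative: bail at angle phi from pointing -x; shift in stand x, z ; tool x=stand x, tool z=-z
for ph in np.radians(np.arange(0,112,4)): print(int(round(np.degrees(ph))),[round(.1970*(1-np.cos(ph)),4),0,round(-.197*np.sin(ph),4)])
im,d=bot.camera('wrist'); cv2.imwrite('pics/wrist3.png',im[:,:,::-1])
```

```text
[0.51758704 0.18174199 0.09774322] [ 0.9  5.5 -1.2] 0.009983879794246397
stand [-0.0993  0.0007  0.0977]
0 [np.float64(0.0), 0, np.float64(-0.0)]
4 [np.float64(0.0005), 0, np.float64(-0.0137)]
8 [np.float64(0.0019), 0, np.float64(-0.0274)]
12 [np.float64(0.0043), 0, np.float64(-0.041)]
16 [np.float64(0.0076), 0, np.float64(-0.0543)]
20 [np.float64(0.0119), 0, np.float64(-0.0674)]
24 [np.float64(0.017), 0, np.float64(-0.0801)]
28 [np.float64(0.0231), 0, np.float64(-0.0925)]
32 [np.float64(0.0299), 0, np.float64(-0.1044)]
36 [np.float64(0.0376), 0, np.float64(-0.1158)]
40 [np.float64(0.0461), 0, np.float64(-0.1266)]
44 [np.float64(0.0553), 0, np.float64(-0.1368)]
48 [np.float64(0.0652), 0, np.float64(-0.1464)]
52 [np.float64(0.0757), 0, np.float64(-0.1552)]
56 [np.float64(0.0868), 0, np.float64(-0.1633)]
60 [np.float64(0.0985), 0, np.float64(-0.1706)]
64 [np.float64(0.1106), 0, np.float64(-0.1771)]
68 [np.float64(0.1232), 0, np.float64(-0.1827)]
72 [np.float64(0.1361), 0, np.float64(-0.1874)]
76 [np.float64(0.1493), 0, np.float64(-0.1911)]
80 [np.float64(0.1628), 0, np.float64(-0.194)]
84 [np.float64(0.1764), 0, np.float64(-0.1959)]
88 [np.float64(0.1901), 0, np.float64(-0.1969)]
92 [np.float64(0.2039), 0, np.float64(-0.1969)]
96 [np.float64(0.2176), 0, np.float64(-0.1959)]
100 [np.float64(0.2312), 0, np.float64(-0.194)]
104 [np.float64(0.2447), 0, np.float64(-0.1911)]
108 [np.float64(0.2579), 0, np.float64(-0.1874)]
```

View pics/wrist3.png

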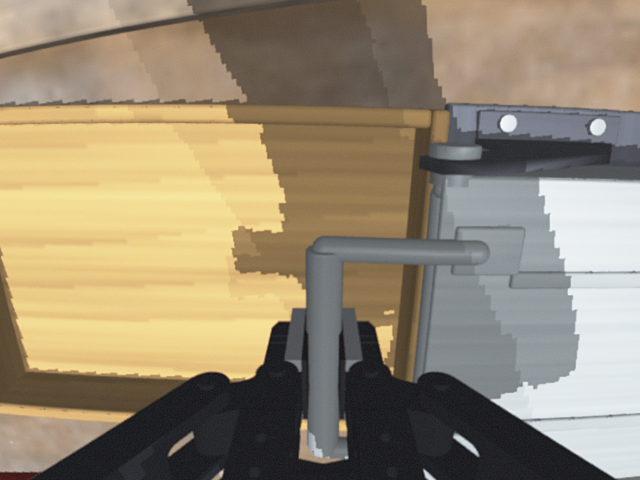

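The bail is gripped at (325,350), with a width of about 10 to 12 mm. I'll swing it along the arc.

>>> {"op": "jog_arm", "data": {
  "jaw": [1,1,1,1,1,1,1,1],
  "linear": [
    [0.0005,0,-0.0135],
    [0.002,0,-0.0275],
    [0.0045,0,-0.041],
    [0.0075,0,-0.0545],
    [0.012,0,-0.0675],
    [0.017,0,-0.08],
    [0.023,0,-0.0925],
    [0.03,0,-0.1045]
  ],
  "delta_rot": [
    [0,0,0],
    [0,0,0],
    [0,0,0],
    [0,0,0],
    [0,0,0],
    [0,0,0],
    [0,0,0],
    [0,0,0]
  ]
}}

```text
clock: 4.97
eef_pos: [0.5209, 0.2095, 0.2016]
tool_rot: [0.748, 0.664, -0.001, 0.001]
ft_force: [2.8, -1.1, -3.1]
grip_width: 0.0097
```

Run:
```python
from h import *; from workcell import bot
o=bot.get_obs(); print(o['ft_force'].round(1),o['ft_torque'].round(2),o['grip_width'],o['joint_pos'].round(2)); p=R.from_euler('z',-YAW).apply(o['eef_pos']-T0); print(p.round(4))
v=p-np.array([.0975,0,.098]); print('r',np.hypot(v[0],v[2]),'phi',np.degrees(np.arctan2(v[2],-v[0])))
im,d=bot.camera('side'); cv2.imwrite('pics/side4.png',im[100:340,100:420,::-1])
```

```text
[ 2.8 -1.1 -3.1] [-0.25 -0.54  0.05] 0.009716130325003229 [ 0.38  0.39  0.09  1.27 -0.    0.5 ]
[-0.0714  0.0006  0.2016]
r 0.198145592204425 phi 31.53454786168113
```

View pics/side4.png

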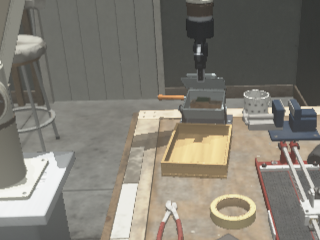

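The lid is following, at about 32° and low force. I'll continue to 64°.

>>> {"op": "jog_arm", "data": {
  "jaw": [1,1,1,1,1,1,1,1],
  "linear": [
    [0.0075,0,-0.0115],
    [0.016,0,-0.022],
    [0.0255,0,-0.0325],
    [0.035,0,-0.042],
    [0.0455,0,-0.0505],
    [0.057,0,-0.059],
    [0.0685,0,-0.066],
    [0.0805,0,-0.0725]
  ],
  "delta_rot": [
    [0,0,0],
    [0,0,0],
    [0,0,0],
    [0,0,0],
    [0,0,0],
    [0,0,0],
    [0,0,0],
    [0,0,0]
  ]
}}

```text
clock: 5.68
eef_pos: [0.5306, 0.2852, 0.277]
tool_rot: [0.749, 0.662, -0.002, 0.005]
ft_force: [-3.2, -14.5, 19.0]
grip_width: 0.0095
```

```bash
cat > lid.py <<'E'
from h import *; from workcell import bot
o=bot.get_obs(); print(o['ft_force'].round(1),o['ft_torque'].round(2),o['grip_width'],o['joint_pos'].round(2)); p=R.from_euler('z',-YAW).apply(o['eef_pos']-T0); print(p.round(4))
v=p-np.array([.0975,0,.098]); print('r',np.hypot(v[0],v[2]),'phi',np.degrees(np.arctan2(v[2],-v[0])))
E
python3 lid.py
```

```text
[ -3.2 -14.5  19. ] [-3.18  0.69 -0.05] 0.009490626741592362 [ 0.5   0.45  0.37  1.5  -0.01  0.62]
[ 0.005 -0.     0.277]
r 0.20147558690037196 phi 62.66076139899274
```

```bash
python3 - <<'E'
from h import *; from workcell import bot
im,d=bot.camera('wrist'); cv2.imwrite('pics/wrist5.png',im[:,:,::-1])
im,d=bot.camera('scene'); cv2.imwrite('pics/scene5.png',cv2.resize(im[150:400,150:450,::-1],None,fx=2.5,fy=2.4))
E
python3 lid.py
```

```text
[ -3.7 -11.1  15.8] [-2.44  0.84 -0.08] 0.0097632613967462 [ 0.5   0.44  0.37  1.5  -0.01  0.62]
[ 7.200e-03 -1.000e-04  2.784e-01]
r 0.20173364962255022 phi 63.39348719386478
```

View pics/wrist5.png

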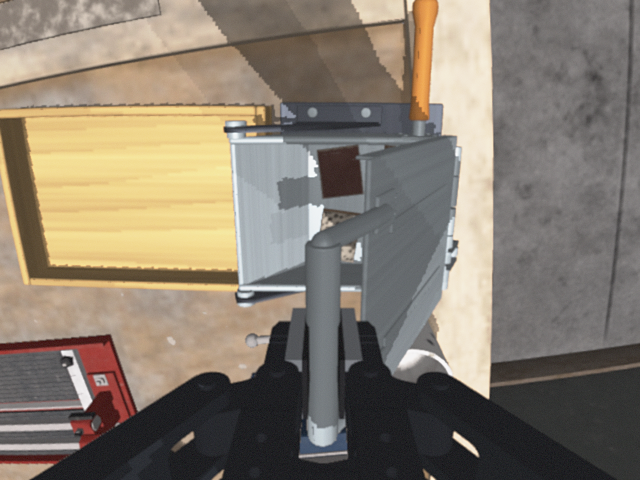

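View pics/scene5.png

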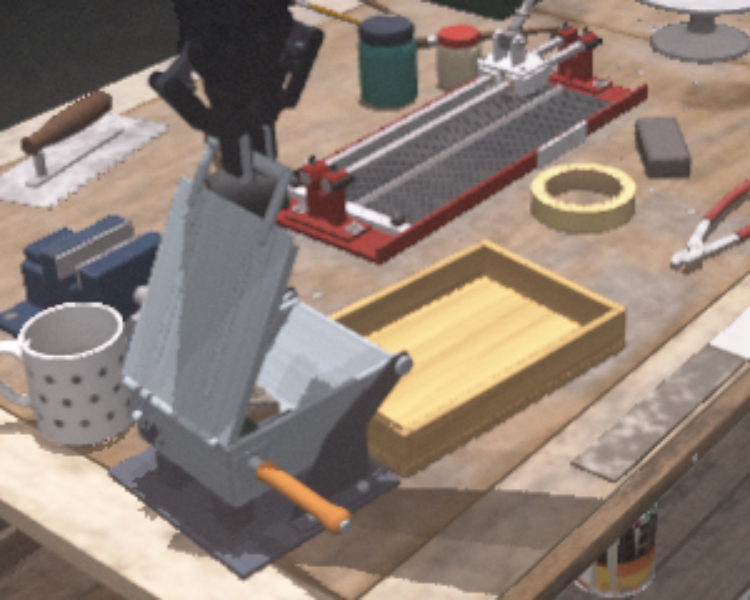

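The outer corner of the finger brushed the lid's edge near 45°, so the bar slid about 5 mm down the pads. The force is moderate and falling. I'll continue with the tool 4 mm higher.

>>> {"op": "jog_arm", "data": {
  "jaw": [1,1,1,1,1,1,1,1],
  "linear": [
    [0.006,0,-0.009],
    [0.019,0,-0.014],
    [0.032,0,-0.018],
    [0.0455,0,-0.0215],
    [0.059,0,-0.024],
    [0.0725,0,-0.0255],
    [0.0865,0,-0.026],
    [0.0865,0,-0.026]
  ],
  "delta_rot": [
    [0,0,0],
    [0,0,0],
    [0,0,0],
    [0,0,0],
    [0,0,0],
    [0,0,0],
    [0,0,0],
    [0,0,0]
  ]
}}

```text
clock: 6.45
eef_pos: [0.5421, 0.3775, 0.3026]
tool_rot: [0.748, 0.664, 0.003, 0.002]
ft_force: [1.1, -0.5, 7.8]
grip_width: 0.0096
```

```bash
python3 lid.py
```

```text
[ 1.1 -0.5  7.8] [ 0.02 -0.22 -0.11] 0.009571721423007025 [ 0.61  0.58  0.65  1.64 -0.    0.73]
[ 0.0979 -0.0005  0.3026]
r 0.20457578165155002 phi 90.11954168719487
```

>>> {"op": "jog_arm", "data": {
  "jaw": [1,1,1,1,1,1,1,1],
  "linear": [
    [0.0135,0,-0.001],
    [0.027,0,0.0005],
    [0.041,0,0.003],
    [0.054,0,0.0065],
    [0.067,0,0.0105],
    [0.067,0,0.0105],
    [0.067,0,0.0105],
    [0.067,0,0.0105]
  ],
  "delta_rot": [
    [0,0,0],
    [0,0,0],
    [0,0,0],
    [0,0,0],
    [0,0,0],
    [0,0,0],
    [0,0,0],
    [0,0,0]
  ]
}}

```text
clock: 7.12
eef_pos: [0.5502, 0.4424, 0.2907]
tool_rot: [0.748, 0.664, 0.002, 0.001]
ft_force: [5.6, 0.6, 3.8]
grip_width: 0.0097
```

```bash
python3 lid.py
```

```text
[5.6 0.6 3.8] [-0.02 -1.13 -0.07] 0.00970462419806446 [ 0.68  0.7   0.84  1.7  -0.    0.8 ]
[ 0.1634 -0.0009  0.2907]
r 0.20369529172530357 phi 108.87125979292605
```

>>> {"op": "jog_arm", "data": {
  "jaw": [0.3,0.3,0.3,0.3,0.3,0.3,0.3,0.3],
  "linear": [
    [0,0,0],
    [0,0,0],
    [0,0,0],
    [0,0,0],
    [0,0,0],
    [0,0,-0.01],
    [0,0,-0.025],
    [0,0,-0.04]
  ],
  "delta_rot": [
    [0,0,0],
    [0,0,0],
    [0,0,0],
    [0,0,0],
    [0,0,0],
    [0,0,0],
    [0,0,0],
    [0,0,0]
  ]
}}

```text
clock: 7.78
eef_pos: [0.5479, 0.4423, 0.3296]
tool_rot: [0.748, 0.664, -0.001, 0.0]
ft_force: [-0.0, 0.0, -0.6]
grip_width: 0.0599
```

```bash
python3 lid.py
python3 - <<'E'
from h import *; from workcell import bot
c=bot.calibration('scene');im,d=bot.camera('scene'); cv2.imwrite('pics/scene6.png',cv2.resize(im[150:400,150:450,::-1],None,fx=2.5,fy=2.4))
np.savez('pics/scene6.npz',im=im,d=d,**{k:np.array(v) for k,v in c.items()})
E
```

```text
[-0.   0.  -0.6] [ 0.03 -0.    0.  ] 0.059925446591730616 [ 0.68  0.73  0.99  1.84 -0.    0.8 ]
[0.163  0.0014 0.3296]
r 0.24071124168829486 phi 105.79560199921657
```

View pics/scene6.png

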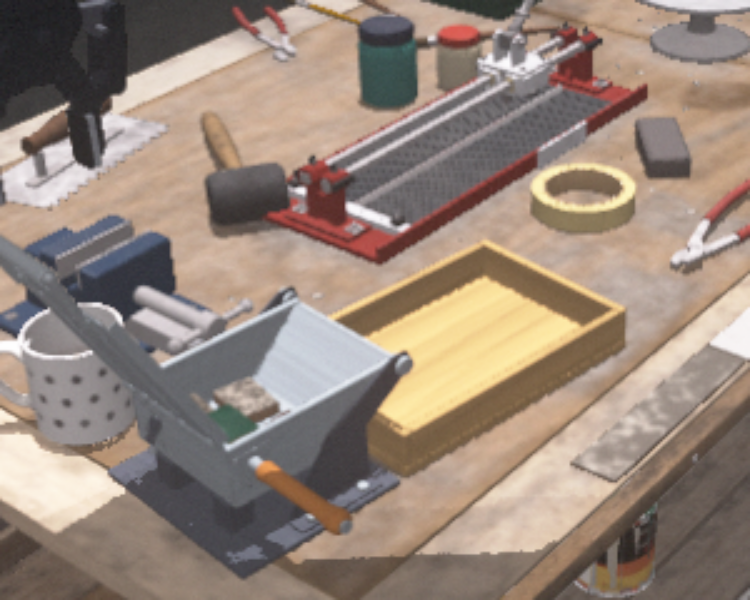

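The lid stands open at its stop, clear of the mug. Next I go to the handle.

Run:
```python
from h import *; from workcell import bot
line(stand([.076,.116,.335]),down(83.2),bot,k=6)
S=load('pics/scene6.npz'); P=cloud(*S); hsv=cv2.cvtColor(S[0],cv2.COLOR_RGB2HSV)
o=(S[1]>0)&(hsv[...,0]>5)&(hsv[...,0]<16)&(hsv[...,1]>150)&(P[...,2]>0.05)&(P[...,2]<0.12)&(P[...,1]>.3)&(P[...,1]<.45)&(P[...,0]<.5)
q=R.from_euler('z',-YAW).apply(P[o]-T0); print(np.median(q,0),q.min(0),q.max(0))
```

```text
t 7.83 p [0.5484 0.4427 0.3336] q [7.478e-01 6.639e-01 1.600e-03 3.000e-04] F [-1.  -1.3  2.1] w 0.0597 j [ 0.68  0.73  1.    1.84 -0.    0.8 ]
[[-0.0146, -0.0192, -0.0003], [-0.0292, -0.0384, -0.0006], [-0.0437, -0.0575, -0.0009], [-0.0583, -0.0767, -0.0012], [-0.0729, -0.0959, -0.0015], [-0.0875, -0.1151, -0.0018], [-0.0875, -0.1151, -0.0018], [-0.0875, -0.1151, -0.0018]]
[[0.0, -0.0, -0.0], [0.0, -0.0, -0.0], [0.1, -0.1, -0.0], [0.1, -0.1, -0.0], [0.1, -0.1, -0.0], [0.1, -0.1, -0.0], [0.1, -0.1, -0.0], [0.1, -0.1, -0.0]]
[0.07982133 0.11411364 0.07870755] [0.07161144 0.07472522 0.0716842 ] [0.08567676 0.1583449  0.08349937]
```

>>> {"op": "jog_arm", "data": {
  "jaw": [0.4,0.4,0.4,0.4,0.4,0.4,0.4,0.4],
  "linear": [
    [-0.01,-0.019,-0.002],
    [-0.025,-0.038,-0.002],
    [-0.041,-0.0575,-0.002],
    [-0.057,-0.077,-0.002],
    [-0.073,-0.096,-0.002],
    [-0.0875,-0.115,-0.002],
    [-0.0875,-0.115,-0.002],
    [-0.0875,-0.115,-0.002]
  ],
  "delta_rot": [
    [0,0,0],
    [0,0,0],
    [0,0,0],
    [0,0,0],
    [0,0,0],
    [0,0,0],
    [0,0,0],
    [0,0,0]
  ]
}}

```text
clock: 8.5
eef_pos: [0.4229, 0.369, 0.3324]
tool_rot: [0.748, 0.664, 0.0, 0.0]
ft_force: [0.1, 0.3, -0.7]
grip_width: 0.0514
```

```bash
python3 lid.py
python3 - <<'E'
from h import *; from workcell import bot
line(stand([.0755,.116,.15]),down(83.2),bot,k=6)
E
```

```text
[ 0.1  0.3 -0.7] [-0.01  0.01 -0.04] 0.051364558343656365 [ 0.72  0.35  0.37  1.59 -0.    0.84]
[0.0754 0.1168 0.3324]
r 0.23542144988573027 phi 84.60244149471323
t 8.50 p [0.4229 0.369  0.3324] q [7.477e-01 6.640e-01 3.000e-04 1.000e-04] F [ 0.1  0.3 -0.7] w 0.0514 j [ 0.72  0.35  0.37  1.59 -0.    0.84]
[[0.0, 0.0001, 0.0304], [0.0, 0.0002, 0.0608], [0.0001, 0.0004, 0.0912], [0.0001, 0.0005, 0.1216], [0.0001, 0.0006, 0.152], [0.0001, 0.0007, 0.1824], [0.0001, 0.0007, 0.1824], [0.0001, 0.0007, 0.1824]]
[[0.0, -0.0, 0.0], [0.0, -0.0, 0.0], [0.0, -0.0, 0.0], [0.0, -0.0, 0.0], [0.0, -0.0, 0.0], [0.0, -0.0, 0.0], [0.0, -0.0, 0.0], [0.0, -0.0, 0.0]]
```

>>> {"op": "jog_arm", "data": {
  "jaw": [0.5,0.5,0.5,0.5,0.5,0.5,0.5,0.5],
  "linear": [
    [0,0,0.03],
    [0,0,0.06],
    [0,0,0.09],
    [0,0,0.12],
    [0,0,0.15],
    [0,0,0.175],
    [0,0,0.182],
    [0,0,0.182]
  ],
  "delta_rot": [
    [0,0,0],
    [0,0,0],
    [0,0,0],
    [0,0,0],
    [0,0,0],
    [0,0,0],
    [0,0,0],
    [0,0,0]
  ]
}}

```text
clock: 9.17
eef_pos: [0.4233, 0.3689, 0.147]
tool_rot: [0.748, 0.664, -0.003, 0.0]
ft_force: [-0.2, -0.9, -0.1]
grip_width: 0.0425
```

Run:
```python
from h import *; from workcell import bot
c=bot.calibration('wrist'); im,d=bot.camera('wrist')
v=im[:,:,::-1].copy()
for p in ([.075,.087,.075],[.075,.112,.075],[.075,.137,.075],[-.06,.06,.095]):
    q=proj(c,stand(p))[0]; print(p,q.round(1)); cv2.drawMarker(v,tuple(int(t) for t in q),(0,0,255),0,12)
cv2.imwrite('pics/wrist7.png',v)
line(stand([.0755,.116,.073]),down(83.2),bot,k=6)
```

```text
[0.075, 0.087, 0.075] [323.  325.4]
[0.075, 0.112, 0.075] [323.  282.1]
[0.075, 0.137, 0.075] [323.  235.3]
[-0.06, 0.06, 0.095] [ 68.5 385.5]
t 9.22 p [0.4243 0.3698 0.1492] q [ 0.7479  0.6638 -0.0008  0.    ] F [ 0.8 -0.2  0.3] w 0.0424 j [ 0.72  0.42  0.    1.15 -0.    0.84]
[[-0.0001, -0.0001, 0.0127], [-0.0003, -0.0001, 0.0254], [-0.0004, -0.0002, 0.0381], [-0.0005, -0.0002, 0.0508], [-0.0007, -0.0003, 0.0635], [-0.0008, -0.0004, 0.0762], [-0.0008, -0.0004, 0.0762], [-0.0008, -0.0004, 0.0762]]
[[-0.0, 0.0, -0.0], [-0.0, 0.0, -0.0], [-0.0, 0.0, -0.0], [-0.0, 0.0, -0.0], [-0.0, 0.1, -0.0], [-0.1, 0.1, -0.0], [-0.1, 0.1, -0.0], [-0.1, 0.1, -0.0]]
```

View pics/wrist7.png

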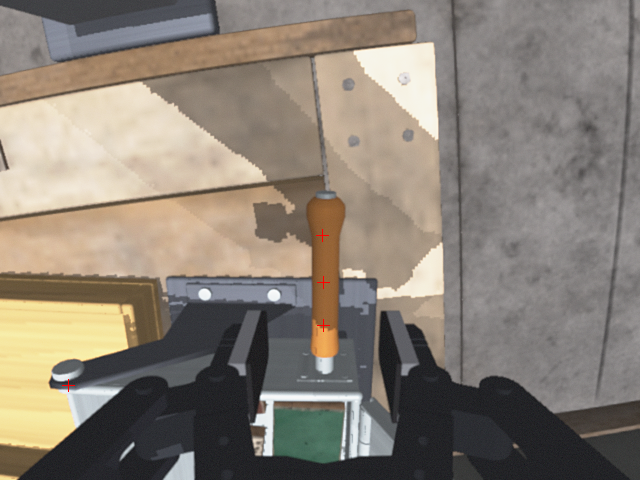

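The handle axis is at u≈325 (predicted 323) and is centred between the fingers, so I'll go down and grip.

>>> {"op": "jog_arm", "data": {
  "jaw": [0.5,0.5,0.5,0.5,0.5,0.5,0.5,0.5],
  "linear": [
    [0,0,0.0125],
    [0,0,0.025],
    [0,0,0.038],
    [0,0,0.051],
    [0,0,0.0635],
    [0,0,0.076],
    [0,0,0.076],
    [0,0,0.076]
  ],
  "delta_rot": [
    [0,0,0],
    [0,0,0],
    [0,0,0],
    [0,0,0],
    [0,0,0],
    [0,0,0],
    [0,0,0],
    [0,0,0]
  ]
}}

```text
clock: 9.88
eef_pos: [0.425, 0.3706, 0.0752]
tool_rot: [0.748, 0.664, 0.001, 0.0]
ft_force: [-0.1, 0.8, -0.1]
grip_width: 0.0426
```

>>> {"op": "jog_arm", "data": {
  "jaw": [1,1,1,1,1,1,1,1],
  "linear": [
    [0,0,0],
    [0,0,0],
    [0,0,0],
    [0,0,0],
    [0,0,0],
    [0,0,0],
    [0,0,0],
    [0,0,0]
  ],
  "delta_rot": [
    [0,0,0],
    [0,0,0],
    [0,0,0],
    [0,0,0],
    [0,0,0],
    [0,0,0],
    [0,0,0],
    [0,0,0]
  ]
}}

```text
clock: 10.55
eef_pos: [0.4249, 0.3694, 0.0757]
tool_rot: [0.748, 0.664, 0.001, 0.001]
ft_force: [0.3, -3.9, 5.4]
grip_width: 0.0116
```

```bash
python3 lid.py
python3 - <<'E'
from h import *
a0=np.arctan2(-.02,.135); r=np.hypot(.135,.02)
for th in range(0,112,3):
    t=np.radians(th); print(th, round(r*np.cos(a0+t)-.135,4), round(-(r*np.sin(a0+t)+.02),4))
E
```

```text
[ 0.3 -3.9  5.4] [-0.77  0.04 -0.09] 0.011569688865325133 [ 0.72  0.49 -0.1   0.98 -0.    0.84]
[0.076  0.1149 0.0757]
r 0.030987495057155177 phi -46.099097370610984
0 0.0 0.0
3 0.0009 -0.0071
6 0.0014 -0.0142
9 0.0015 -0.0214
12 0.0012 -0.0285
15 0.0006 -0.0356
18 -0.0004 -0.0427
21 -0.0018 -0.0497
24 -0.0035 -0.0566
27 -0.0056 -0.0635
30 -0.0081 -0.0702
33 -0.0109 -0.0768
36 -0.014 -0.0832
39 -0.0175 -0.0894
42 -0.0213 -0.0955
45 -0.0254 -0.1013
48 -0.0298 -0.1069
51 -0.0345 -0.1123
54 -0.0395 -0.1175
57 -0.0447 -0.1223
60 -0.0502 -0.1269
63 -0.0559 -0.1312
66 -0.0618 -0.1352
69 -0.0679 -0.1389
72 -0.0743 -0.1422
75 -0.0807 -0.1452
78 -0.0874 -0.1479
81 -0.0941 -0.1502
84 -0.101 -0.1522
87 -0.108 -0.1538
90 -0.115 -0.155
93 -0.1221 -0.1559
96 -0.1292 -0.1564
99 -0.1364 -0.1565
102 -0.1435 -0.1562
105 -0.1506 -0.1556
108 -0.1577 -0.1546
111 -0.1647 -0.1532
```

>>> {"op": "jog_arm", "data": {
  "jaw": [1,1,1,1,1,1,1,1],
  "linear": [
    [0.001,0,-0.007],
    [0.0015,0,-0.014],
    [0.0015,0,-0.0215],
    [0.001,0,-0.0285],
    [0.0005,0,-0.0355],
    [-0.0005,0,-0.0425],
    [-0.002,0,-0.0495],
    [-0.0035,0,-0.0565]
  ],
  "delta_rot": [
    [0,0,0],
    [0,0,0],
    [0,0,0],
    [0,0,0],
    [0,0,0],
    [0,0,0],
    [0,0,0],
    [0,0,0]
  ]
}}

```text
clock: 11.22
eef_pos: [0.4245, 0.3671, 0.1303]
tool_rot: [0.748, 0.664, 0.001, -0.0]
ft_force: [5.4, 2.3, -9.8]
grip_width: 0.0117
```

```bash
cat > tip.py <<'E'
from h import *; from workcell import bot
o=bot.get_obs(); print('F',o['ft_force'].round(1),'T',o['ft_torque'].round(2),'w %.4f'%o['grip_width'],o['joint_pos'].round(2)); p=R.from_euler('z',-YAW).apply(o['eef_pos']-T0); print('stand',p.round(4))
v=p-np.array([-.06,0,.0957]); print('r',np.hypot(v[0],v[2]).round(4),'tilt',(np.degrees(np.arctan2(v[2],v[0])+np.arctan2(.02,.136))).round(1))
E
python3 tip.py
```

```text
F [ 5.4  2.3 -9.8] T [ 0.69 -0.99 -0.13] w 0.0117 [ 0.71  0.43 -0.03  1.1   0.    0.83]
stand [0.0737 0.115  0.1303]
r 0.138 tilt 22.9
```

Forces are as expected. On to 48°: I subtract the 24° values (-0.0035, -0.0566).

>>> {"op": "jog_arm", "data": {
  "jaw": [1,1,1,1,1,1,1,1],
  "linear": [
    [-0.002,0,-0.007],
    [-0.0045,0,-0.0135],
    [-0.0075,0,-0.02],
    [-0.0105,0,-0.0265],
    [-0.014,0,-0.033],
    [-0.018,0,-0.039],
    [-0.022,0,-0.0445],
    [-0.0265,0,-0.0505]
  ],
  "delta_rot": [
    [0,0,0],
    [0,0,0],
    [0,0,0],
    [0,0,0],
    [0,0,0],
    [0,0,0],
    [0,0,0],
    [0,0,0]
  ]
}}

```text
clock: 11.88
eef_pos: [0.4216, 0.3438, 0.1825]
tool_rot: [0.747, 0.664, 0.004, -0.002]
ft_force: [2.7, 8.3, -3.9]
grip_width: 0.0116
```

```bash
python3 tip.py
```

```text
F [ 2.7  8.3 -3.9] T [ 2.03 -0.62 -0.15] w 0.0116 [ 0.68  0.36 -0.01  1.2   0.01  0.8 ]
stand [0.0502 0.1151 0.1825]
r 0.1402 tilt 46.6
```

>>> {"op": "jog_arm", "data": {
  "jaw": [1,1,1,1,1,1,1,1],
  "linear": [
    [-0.0045,0,-0.0055],
    [-0.0095,0,-0.0105],
    [-0.015,0,-0.0155],
    [-0.0205,0,-0.02],
    [-0.026,0,-0.0245],
    [-0.032,0,-0.0285],
    [-0.038,0,-0.032],
    [-0.0445,0,-0.0355]
  ],
  "delta_rot": [
    [0,0,0],
    [0,0,0],
    [0,0,0],
    [0,0,0],
    [0,0,0],
    [0,0,0],
    [0,0,0],
    [0,0,0]
  ]
}}

```text
clock: 12.55
eef_pos: [0.4165, 0.3028, 0.2213]
tool_rot: [0.747, 0.665, 0.008, -0.005]
ft_force: [-2.0, 14.5, 7.3]
grip_width: 0.0115
```

```bash
python3 tip.py
python3 - <<'E'
from h import *; from workcell import bot
im,d=bot.camera('scene'); cv2.imwrite('pics/scene8.png',cv2.resize(im[150:400,150:450,::-1],None,fx=2.5,fy=2.4))
E
```

```text
F [-2.  14.5  7.3] T [ 3.52  0.32 -0.11] w 0.0115 [ 0.62  0.27 -0.02  1.26  0.01  0.74]
stand [0.0089 0.1153 0.2213]
r 0.1433 tilt 69.6
```

View pics/scene8.png

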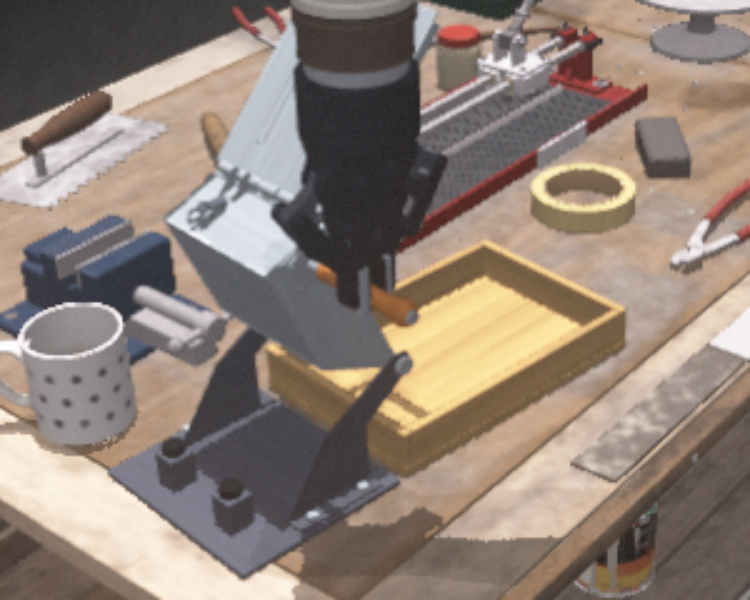

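>>> {"op": "jog_arm", "data": {
  "jaw": [1,1,1,1,1,1,1,1],
  "linear": [
    [-0.0065,0,-0.004],
    [-0.013,0,-0.008],
    [-0.02,0,-0.0105],
    [-0.0265,0,-0.013],
    [-0.0335,0,-0.0155],
    [-0.0405,0,-0.017],
    [-0.048,0,-0.0185],
    [-0.055,0,-0.0195]
  ],
  "delta_rot": [
    [0,0,0],
    [0,0,0],
    [0,0,0],
    [0,0,0],
    [0,0,0],
    [0,0,0],
    [0,0,0],
    [0,0,0]
  ]
}}

```text
clock: 13.27
eef_pos: [0.4092, 0.2444, 0.2402]
tool_rot: [0.747, 0.665, 0.005, -0.002]
ft_force: [-3.1, 3.4, 10.6]
grip_width: 0.0112
```

```bash
python3 tip.py
python3 - <<'E'
from h import *; from workcell import bot
im,d=bot.camera('scene'); cv2.imwrite('pics/scene9.png',cv2.resize(im[150:400,150:450,::-1],None,fx=2.5,fy=2.4))
im,d=bot.camera('side'); cv2.imwrite('pics/side9.png',cv2.resize(im[100:300,200:440,::-1],None,fx=3,fy=3))
E
```

```text
F [-3.1  3.4 10.6] T [ 1.17  0.58 -0.  ] w 0.0112 [ 0.53  0.19 -0.08  1.29  0.01  0.65]
stand [-0.05    0.1157  0.2402]
r 0.1448 tilt 94.4
```

View pics/scene9.png

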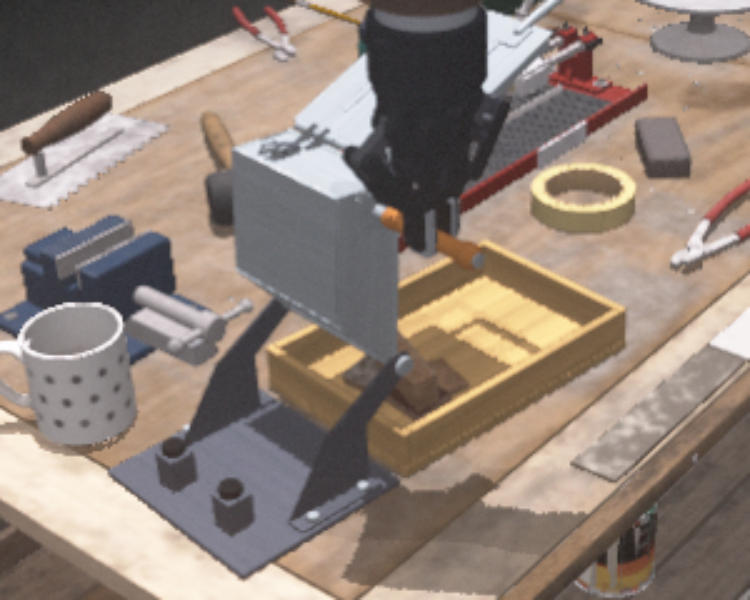

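View pics/side9.png

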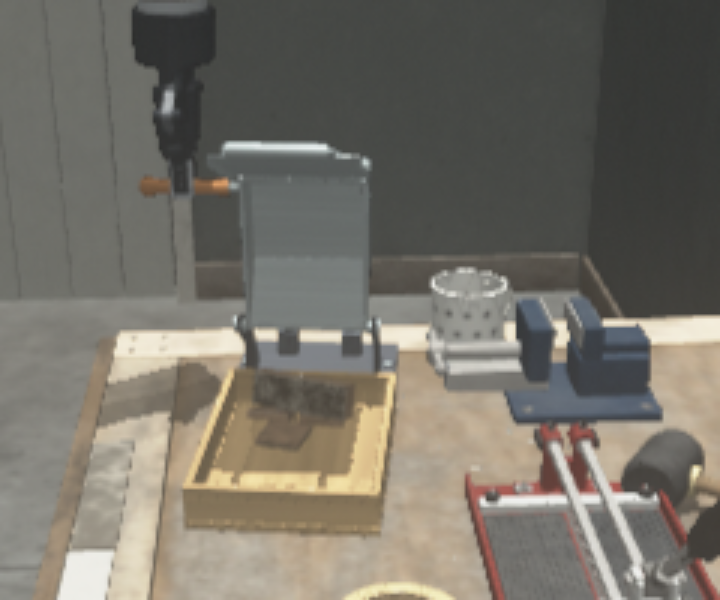

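>>> {"op": "jog_arm", "data": {
  "jaw": [1,1,1,1,1,1,1,1],
  "linear": [
    [-0.005,0,0],
    [-0.01,0,0],
    [-0.015,0,0],
    [-0.02,0,0.001],
    [-0.0215,0,0.001],
    [-0.0215,0,0.001],
    [-0.0215,0,0.001],
    [-0.0215,0,0.001]
  ],
  "delta_rot": [
    [0,0,0],
    [0,0,0],
    [0,0,0],
    [0,0,0],
    [0,0,0],
    [0,0,0],
    [0,0,0],
    [0,0,0]
  ]
}}

```text
clock: 14.03
eef_pos: [0.4062, 0.221, 0.2385]
tool_rot: [0.748, 0.664, 0.003, -0.001]
ft_force: [-3.7, -0.3, 12.2]
grip_width: 0.0116
```

```bash
python3 tip.py
python3 - <<'E'
from h import *; from workcell import bot
im,d=bot.camera('scene'); cv2.imwrite('pics/scene10.png',cv2.resize(im[180:360,230:430,::-1],None,fx=4,fy=3.3))
im,d=bot.camera('side'); cv2.imwrite('pics/side10.png',cv2.resize(im[140:290,240:360,::-1],None,fx=5,fy=4))
E
```

```text
F [-3.7 -0.3 12.2] T [0.13 0.83 0.03] w 0.0116 [ 0.5   0.17 -0.11  1.29  0.    0.62]
stand [-0.0735  0.1159  0.2385]
r 0.1435 tilt 103.8
```

View pics/scene10.png

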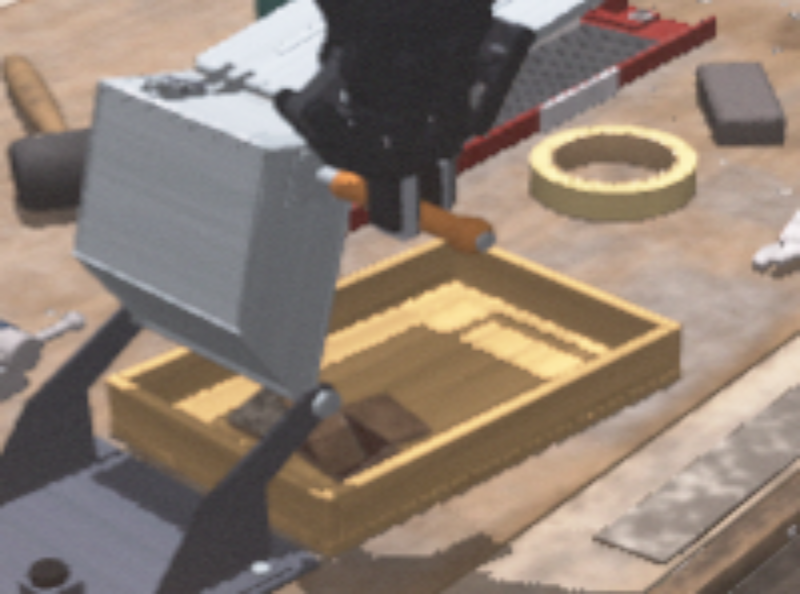

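View pics/side10.png

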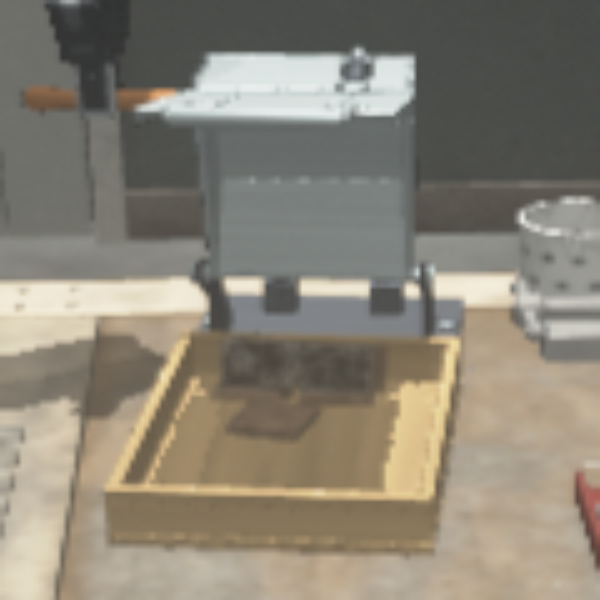

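Run:
```python
from h import *; from workcell import bot
im,d=bot.camera('wrist'); cv2.imwrite('pics/wrist10.png',im[:,:,::-1])
```

```text
(no output)
```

View pics/wrist10.png

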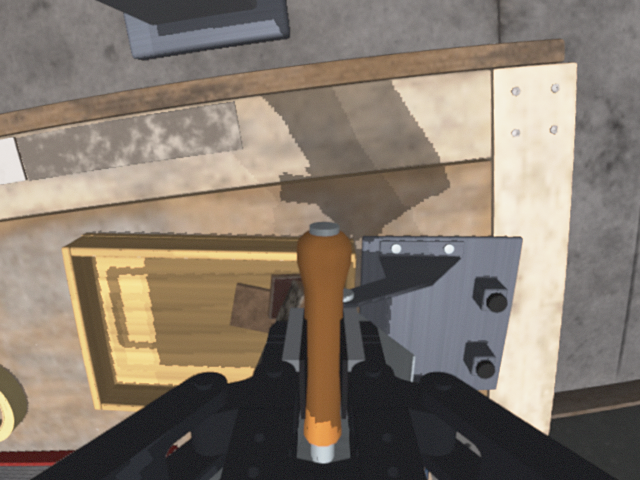

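The offcuts are in the tray: the speckled block and three brown pieces at scene-crop pixels (255 to 420, 390 to 470). The side view shows a bare tub front wall. I'll lower it along the reversed arc.

>>> {"op": "jog_arm", "data": {
  "jaw": [1,1,1,1,1,1,1,1],
  "linear": [
    [0.0075,0,0.0005],
    [0.0145,0,0],
    [0.022,0,0.0005],
    [0.029,0,0.001],
    [0.036,0,0.002],
    [0.043,0,0.0035],
    [0.05,0,0.005],
    [0.057,0,0.007]
  ],
  "delta_rot": [
    [0,0,0],
    [0,0,0],
    [0,0,0],
    [0,0,0],
    [0,0,0],
    [0,0,0],
    [0,0,0],
    [0,0,0]
  ]
}}

```text
clock: 14.85
eef_pos: [0.4131, 0.2768, 0.2306]
tool_rot: [0.748, 0.664, 0.002, 0.001]
ft_force: [0.8, -5.7, 0.3]
grip_width: 0.0113
```

```bash
python3 tip.py
```

```text
F [ 0.8 -5.7  0.3] T [-0.92 -0.41  0.  ] w 0.0113 [ 0.59  0.24 -0.04  1.29 -0.    0.71]
stand [-0.0173  0.1157  0.2306]
r 0.1415 tilt 80.8
```

>>> {"op": "jog_arm", "data": {
  "jaw": [1,1,1,1,1,1,1,1],
  "linear": [
    [0.0065,0,0.0025],
    [0.0135,0,0.0055],
    [0.0195,0,0.0085],
    [0.026,0,0.0115],
    [0.032,0,0.0155],
    [0.038,0,0.0195],
    [0.044,0,0.0235],
    [0.0495,0,0.028]
  ],
  "delta_rot": [
    [0,0,0],
    [0,0,0],
    [0,0,0],
    [0,0,0],
    [0,0,0],
    [0,0,0],
    [0,0,0],
    [0,0,0]
  ]
}}

```text
clock: 15.52
eef_pos: [0.4193, 0.3258, 0.1993]
tool_rot: [0.748, 0.664, 0.0, 0.001]
ft_force: [4.2, -0.4, -1.3]
grip_width: 0.0117
```

```bash
python3 tip.py
```

```text
F [ 4.2 -0.4 -1.3] T [-0.13 -0.82 -0.04] w 0.0117 [ 0.66  0.33 -0.01  1.24 -0.    0.78]
stand [0.0321 0.1154 0.1993]
r 0.1387 tilt 56.7
```

>>> {"op": "jog_arm", "data": {
  "jaw": [1,1,1,1,1,1,1,1],
  "linear": [
    [0.005,0,0.005],
    [0.01,0,0.01],
    [0.0145,0,0.0155],
    [0.019,0,0.021],
    [0.023,0,0.027],
    [0.027,0,0.033],
    [0.0305,0,0.0395],
    [0.0335,0,0.0455]
  ],
  "delta_rot": [
    [0,0,0],
    [0,0,0],
    [0,0,0],
    [0,0,0],
    [0,0,0],
    [0,0,0],
    [0,0,0],
    [0,0,0]
  ]
}}

```text
clock: 16.18
eef_pos: [0.4232, 0.3595, 0.1536]
tool_rot: [0.748, 0.664, 0.001, 0.0]
ft_force: [5.8, 1.7, -1.9]
grip_width: 0.0115
```

```bash
python3 tip.py
```

```text
F [ 5.8  1.7 -1.9] T [-0.22 -1.24  0.07] w 0.0115 [ 0.7   0.4  -0.02  1.15 -0.    0.82]
stand [0.066  0.1154 0.1536]
r 0.1387 tilt 33.1
```

>>> {"op": "jog_arm", "data": {
  "jaw": [1,1,1,1,1,1,1,1],
  "linear": [
    [0.003,0,0.007],
    [0.0055,0,0.0135],
    [0.0075,0,0.0205],
    [0.009,0,0.027],
    [0.0105,0,0.034],
    [0.0115,0,0.041],
    [0.012,0,0.047],
    [0.0125,0,0.053]
  ],
  "delta_rot": [
    [0,0,0],
    [0,0,0],
    [0,0,0],
    [0,0,0],
    [0,0,0],
    [0,0,0],
    [0,0,0],
    [0,0,0]
  ]
}}

```text
clock: 16.85
eef_pos: [0.4247, 0.3707, 0.1002]
tool_rot: [0.748, 0.664, -0.0, 0.001]
ft_force: [5.7, -1.2, -0.0]
grip_width: 0.0114
```

```bash
python3 tip.py
```

```text
F [ 5.7 -1.2 -0. ] T [-1.07 -1.15  0.02] w 0.0114 [ 0.72  0.47 -0.07  1.04 -0.    0.84]
stand [0.0773 0.1153 0.1002]
r 0.1374 tilt 10.2
```

>>> {"op": "jog_arm", "data": {
  "jaw": [1,1,1,1,1,1,1,1],
  "linear": [
    [0,0,0.003],
    [0,0,0.006],
    [0,0,0.009],
    [0,0,0.012],
    [-0.0005,0,0.015],
    [-0.001,0,0.0175],
    [-0.001,0,0.0195],
    [-0.001,0,0.021]
  ],
  "delta_rot": [
    [0,0,0],
    [0,0,0],
    [0,0,0],
    [0,0,0],
    [0,0,0],
    [0,0,0],
    [0,0,0],
    [0,0,0]
  ]
}}

```text
clock: 17.52
eef_pos: [0.4246, 0.3694, 0.0825]
tool_rot: [0.748, 0.664, 0.0, 0.001]
ft_force: [-2.0, -8.4, 25.5]
grip_width: 0.0113
```

```bash
python3 tip.py
```

```text
F [-2.  -8.4 25.5] T [-2.06  0.3   0.01] w 0.0113 [ 0.72  0.49 -0.09  0.99 -0.    0.84]
stand [0.076  0.1152 0.0825]
r 0.1367 tilt 2.8
```

The upward force shows the tub is on its rests. I'll relieve it slightly, then open slowly.

>>> {"op": "jog_arm", "data": {
  "jaw": [1,1,0.9,0.85,0.8,0.7,0.6,0.5],
  "linear": [
    [0.0005,0,-0.0015],
    [0.0005,0,-0.002],
    [0.0005,0,-0.002],
    [0.0005,0,-0.002],
    [0.0005,0,-0.002],
    [0.0005,0,-0.002],
    [0.0005,0,-0.002],
    [0.0005,0,-0.002]
  ],
  "delta_rot": [
    [0,0,0],
    [0,0,0],
    [0,0,0],
    [0,0,0],
    [0,0,0],
    [0,0,0],
    [0,0,0],
    [0,0,0]
  ]
}}

```text
clock: 18.18
eef_pos: [0.423, 0.3708, 0.0817]
tool_rot: [0.748, 0.664, -0.001, -0.001]
ft_force: [-0.0, -0.6, 0.8]
grip_width: 0.0426
```

>>> {"op": "jog_arm", "data": {
  "jaw": [0.5,0.5,0.5,0.5,0.5,0.5,0.5,0.5],
  "linear": [
    [0,0,0],
    [0,0,-0.01],
    [0,0,-0.03],
    [0,0,-0.055],
    [0,0,-0.085],
    [0,0,-0.115],
    [0,0,-0.145],
    [0,0,-0.175]
  ],
  "delta_rot": [
    [0,0,0],
    [0,0,0],
    [0,0,0],
    [0,0,0],
    [0,0,0],
    [0,0,0],
    [0,0,0],
    [0,0,0]
  ]
}}

```text
clock: 18.85
eef_pos: [0.4236, 0.3707, 0.2597]
tool_rot: [0.748, 0.664, 0.0, -0.0]
ft_force: [0.5, 0.7, 0.1]
grip_width: 0.0426
```

```bash
python3 tip.py
python3 - <<'E'
from h import *; from workcell import bot
for n in ('scene','side','wrist'):
    c=bot.calibration(n);im,d=bot.camera(n); np.savez(f'pics/{n}11.npz',im=im,d=d,**{k:np.array(v) for k,v in c.items()})
    if n=='scene': im=cv2.resize(im[150:400,150:450],None,fx=2.5,fy=2.4)
    if n=='side': im=cv2.resize(im[140:290,220:380],None,fx=5,fy=4)
    cv2.imwrite(f'pics/{n}11.png',im[:,:,::-1])
E
```

```text
F [0.5 0.7 0.1] T [-0. -0. -0.] w 0.0426 [0.72 0.36 0.2  1.41 0.   0.84]
stand [0.0771 0.1163 0.2597]
r 0.2138 tilt 58.5
```

View pics/scene11.png

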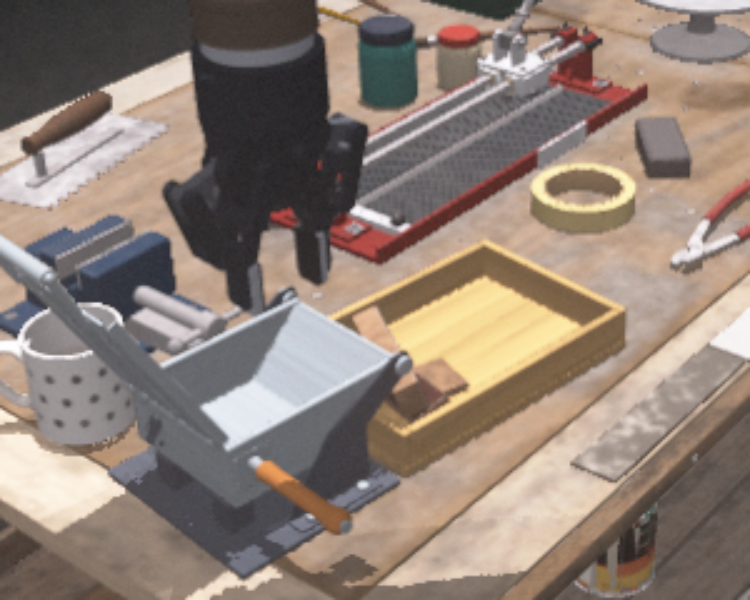

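View pics/wrist11.png

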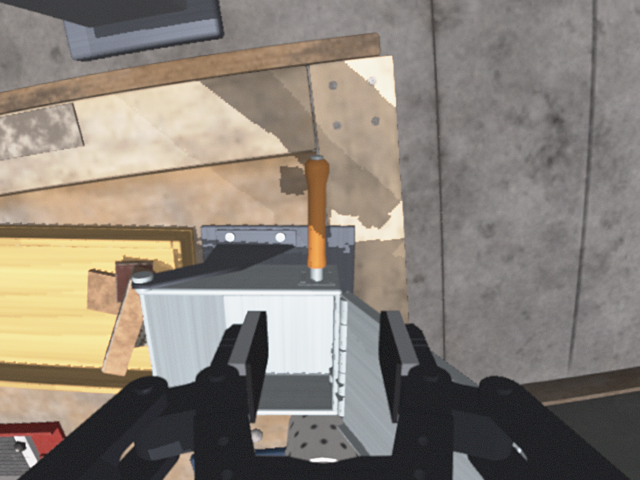

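View pics/side11.png

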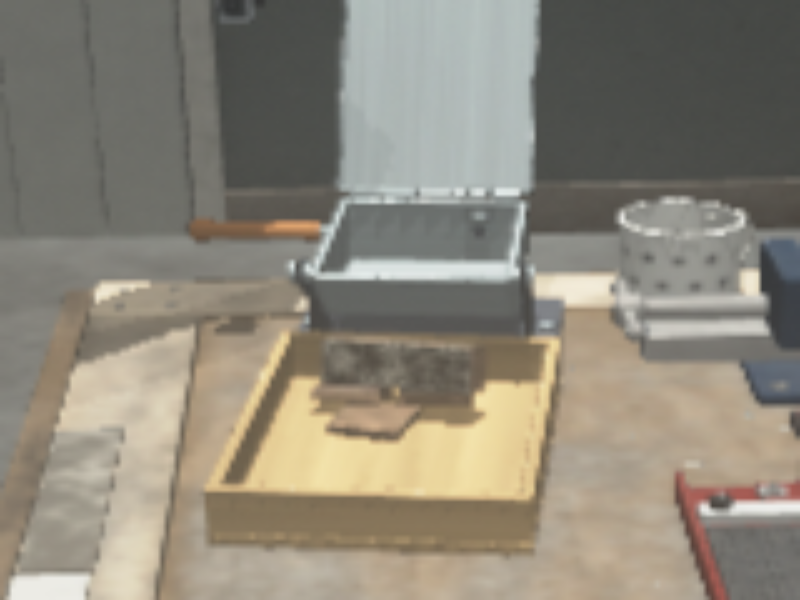

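The tub looks empty and level with the lid open. I'll move the wrist camera over the tray and tub to count the pieces.

>>> {"op": "jog_arm", "data": {
  "jaw": [0.5,0.5,0.5,0.5,0.5,0.5,0.5,0.5],
  "linear": [
    [0,0,-0.035],
    [-0.02,0,-0.07],
    [-0.05,0.02,-0.08],
    [-0.08,0.04,-0.08],
    [-0.11,0.065,-0.08],
    [-0.13,0.09,-0.08],
    [-0.13,0.09,-0.08],
    [-0.13,0.09,-0.08]
  ],
  "delta_rot": [
    [0,0,0],
    [0,0,0],
    [0,0,0],
    [0,0,0],
    [0,0,0],
    [0,0,0],
    [0,0,0],
    [0,0,0]
  ]
}}

```text
clock: 19.67
eef_pos: [0.4983, 0.2294, 0.3359]
tool_rot: [0.749, 0.663, -0.001, -0.001]
ft_force: [0.6, 0.0, -1.1]
grip_width: 0.0427
```

Run:
```python
from h import *; from workcell import bot
c=bot.calibration('wrist'); im,d=bot.camera('wrist'); cv2.imwrite('pics/wrist12.png',im[:,:,::-1])
np.savez('pics/wrist12.npz',im=im,d=d,**{k:np.array(v) for k,v in c.items()})
```

```text
(no output)
```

View pics/wrist12.png

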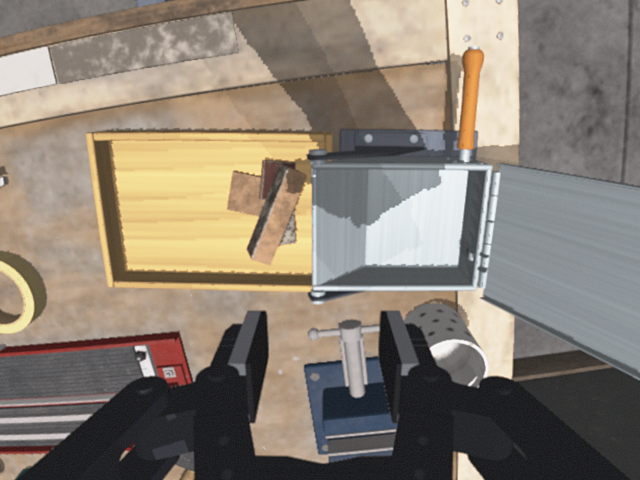

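Run:
```python
from h import *
im,d,c=load('pics/wrist12.npz'); P=cloud(im,d,c)
cv2.imwrite('pics/w12z.png',cv2.resize(im[145:280,215:325,::-1],None,fx=5,fy=4.4,interpolation=cv2.INTER_CUBIC))
S=load('pics/scene11.npz'); cv2.imwrite('pics/s11z.png',cv2.resize(S[0][265:335,275:355,::-1],None,fx=9,fy=8,interpolation=cv2.INTER_CUBIC))
for u,v in ((243,190),(272,178),(265,225),(290,180),(290,235),(297,165),(283,240)): print(u,v,(R.from_euler('z',-YAW).apply(P[v,u]-T0)).round(3),im[v,u])
# tub tilt check: handle before/after in scene
for f in ('scene6','scene11'):
    S=load(f'pics/{f}.npz'); Q=cloud(*S); h=cv2.cvtColor(S[0],cv2.COLOR_RGB2HSV)
    o=(h[...,0]>5)&(h[...,0]<16)&(h[...,1]>150)&(Q[...,2]>0.05)&(Q[...,2]<0.12)&(Q[...,1]>.3)&(Q[...,1]<.45)&(Q[...,0]<.5)
    print(f,np.median(Q[o],0).round(4),np.argwhere(o).mean(0).round(2))
```

```text
243 190 [-0.141  0.021  0.015] [197 157 123]
272 178 [-0.108  0.035  0.024] [92 66 58]
265 225 [-0.112 -0.005  0.062] [185 167 149]
290 180 [-0.087  0.038  0.054] [112  91  73]
290 235 [-0.091 -0.029  0.018] [165 152 142]
297 165 [-0.083  0.046  0.007] [148 118  81]
283 240 [-0.099 -0.035  0.02 ] [167 156 144]
scene6 [0.4262 0.3726 0.0787] [354.87 268.41]
scene11 [0.4486 0.3698 0.079 ] [350.24 262.7 ]
```

View pics/w12z.png

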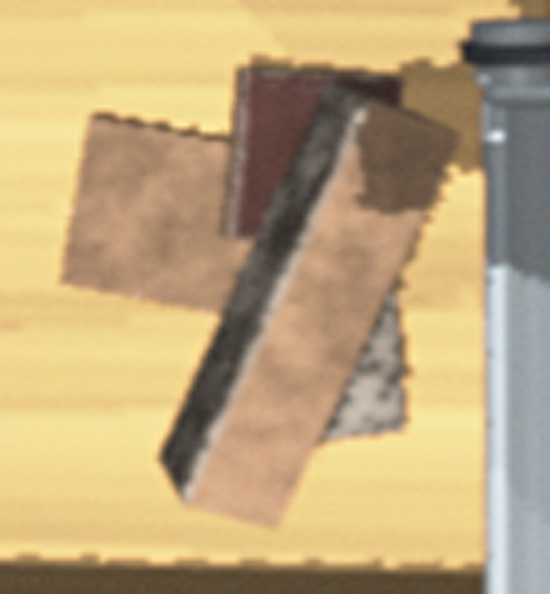

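View pics/s11z.png

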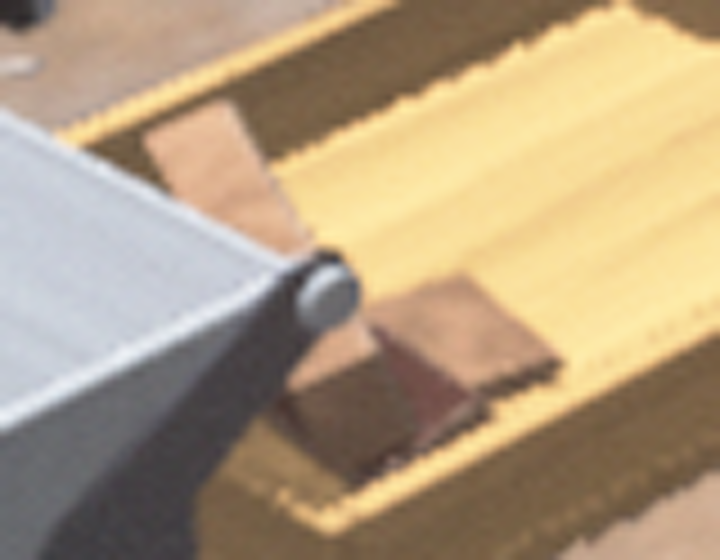

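Run:
```python
from h import *; from workcell import bot
im,d,c=load('pics/wrist12.npz'); P=cloud(im,d,c); Q=R.from_euler('z',-YAW).apply((P-T0).reshape(-1,3)).reshape(P.shape)
for x0,x1 in ((-.064,-.05),(-.04,-.02),(0,.02),(.04,.06),(.075,.09)):
    m=(Q[...,0]>x0)&(Q[...,0]<x1)&(Q[...,1]>.05)&(Q[...,1]<.062)&(Q[...,2]>.07)&(Q[...,2]<.12)&(d>0); print(x0,m.sum(),np.percentile(Q[m][:,2],[50,90]).round(4))
m=(Q[...,0]>.11)&(Q[...,0]<.3)&(abs(Q[...,1])<.05)&(Q[...,2]>.1)&(d>0); q=Q[m]; print('lid',len(q)); 
f=np.polyfit(q[:,0],q[:,2],1); print('lid angle',180-np.degrees(np.arctan(f[0])), np.radians(180-np.degrees(np.arctan(f[0]))))
S0=load('pics/side0.npz');S1=load('pics/side11.npz')
P0=cloud(*S0);P1=cloud(*S1)
for P,S in ((P0,S0),(P1,S1)):
    h=cv2.cvtColor(S[0],cv2.COLOR_RGB2HSV)
    t=(P[...,0]>.35)&(P[...,0]<.66)&(P[...,1]>-.06)&(P[...,1]<.05)&(P[...,2]>.03)&(P[...,2]<.05)&(S[1]>0)&(h[...,1]>90)
    uv=np.argwhere(t); print('tray front px',uv.mean(0).round(2),cv2.minAreaRect(P[t][:,:2].astype(np.float32)*1000))
print(bot.get_obs()['clock'])
```

```text
-0.064 200 [0.0953 0.0997]
-0.04 212 [0.0951 0.0965]
0 185 [0.0951 0.0966]
0.04 194 [0.0951 0.0968]
0.075 181 [0.095  0.0967]
lid 16495
lid angle 117.41959148298464 2.0493584777247733
tray front px [261.51 296.5 ] ((496.36956787109375, 17.608383178710938), (76.84318542480469, 169.62728881835938), 84.806884765625)
tray front px [261.44 296.85] ((533.540283203125, 7.663152694702148), (65.96064758300781, 245.95530700683594), 87.68182373046875)
19.7167
```

Run:
```python
from workcell import bot
o=bot.get_obs(); print(abs(o['joint_vel']).max(),o['ft_force'].round(1)); print(bot.job_done())
```

```text
0.03351571322771858 [-0.1  0.2 -0.1]
the job is handed in; nothing more can be done
None
```

I opened the lid, tipped the tub so all four offcuts slid into the tray, and let it back down level. The job was handed in after about 20 s of robot time.

**What I did:** I gripped the lid's bail and swung it back along its arc to about 110°. On release it snapped on to its stop. I then gripped the side handle, tipped the tub to about 104°, and lowered it along the same arc.

**Last checks:**
- **Lid:** it stands open at 2.05 rad, its stop.
- **Tub:** it is empty, and its rim is level to about 0.3 mm.
- **Offcuts:** the block and three chips are in the tray. The block lies on edge on top of the chips, about 20 mm above the tray's rim.
- **Tray:** its position in the side picture changed by about 0.3 pixel.
- **Robot:** the arm was clear of everything, with no force on the tool.

**Checks that failed or disagreed:**
- A finger probably brushed the lid's edge part-way through the opening. The force reached about 24 N, and the bail slid a few millimetres in the pads.
- The handle also slid about 6 mm in the pads during tipping, and I pressed the tub on to its rests with about 25 N before letting go.
- The mean position of my handle mask differed before and after, probably because of shadow. Its height agreed.
- I did not measure the other tools one by one. I only looked at the pictures, in which those in view seemed unmoved.

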